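Level the bench plate warmer, load it and set its thermostat

ROBOT

A 6-joint arm with a two-finger parallel gripper is mounted at the origin on a cart in front of the work surface, level with it; the furniture and walls round the work are solid. World frame = base frame: x ahead of the robot, y to its left, z up, the work surface at z = 0. Lengths are in m, angles in degrees, forces in N, time in s.
With the tool pointing down it reaches from about 0.375 to 0.925 m from the base axis. Payload 5.7 kg.
Tool frame: the origin (TCP) lies midway between the tips of the shut fingers; the grasp point (between the pads) lies 19 mm behind it (bot.grasp_offset is the distance from the TCP to the grasp point, in m); z points along the fingers, y is the line along which they close (so a half turn about z gives the same grasp; the last joint's range is limited). The gripper opens to 85 mm and grips with 20 to 120 N. Pads are 22 mm wide; open, the fingers measure 114 mm over their backs; the gripper's body (76 mm by 85 mm) begins 54 mm behind the grasp point. The pads swing forward as they close: fully open they stand 13 mm farther back than shut.
Start: joints at [62.16, 20.558, 86.54, -0, 72.909, -6.595], TCP at [0.217, 0.559, 0.231] pointing down, gripper open.
Joint ranges: [-170.27, 170.27], [-57.76, 135], [12.27, 136.19], [-55.21, 235.2], [11.17, 155.16], [-170.74, 170.74]. Speed limits (degrees/s): [136.94, 136.94, 180, 180, 180, 180].

INTERFACE

Orientations are given as [roll, pitch, yaw] about the fixed x, y, z axes, in that order (R = Rz(yaw) Ry(pitch) Rx(roll)).
In Python, from bench import bot gives the robot as it stands.
- The arm moves only by the shell command python3 -m jog 'ROWS' [OPENING] [FORCE]. ROWS is a JSON object of lists of equal length, an entry for each row: "linear": the shift along the world's x, y, z in m, a list of three; "spin": the turn about the world's z in rad. A call has 1 to 12 rows; each row shifts and turns the commanded pose from where the row before left it; what a row does not reach is not made up. A row lasts 1/10 s, in which the tool goes at most 50 mm and 8.59 degrees, less where a joint would pass 70% of its speed; a pose out of reach is approached as far as the arm can. A call is refused whole if a number of a shift passes 0.05 or a number of a turn 0.15, either way. A call with a gripper value outside its range is refused whole. OPENING is the closure, from -1 (fully open) to 1 (shut), set as the call begins (- or left out, the last holds). The fingers move at their own pace and stop on an object; FORCE is the grip in N (left out, the last holds). Time passes only in rows, so rows that do not move let the fingers close. It gives the time, the measured TCP pose, the force, the opening and the grip force at its end, in the units of the state.
- bot.get_state(): the state, without advancing time (a new reading comes with each control period).
- bot.snapshot(name): name is "scene" or "side" or "wrist"; returns (picture, depth): 384x512x3 uint8, blue, green, red; 384x512 float32, m along the optical axis (not along the pixel's ray), 0 where there is no reading.
- bot.camera_model(name): a dict with "mtx" (3x3 intrinsics, pixels), "world_from_camera" (4x4, takes a point from camera to world coordinates). Camera axes: x right, y down, z forward; pixel columns grow to the right and rows downward; lengths in m; the calibration is good to about 2 mm. A picture is of the moment at which its call begins: read the wrist's pose just before it. camera_model takes no time and is no camera call; for the wrist camera it gives the pose at the moment of the call.
- bot.hand_in(): hands the job in; it is judged then, once.
The state is a dict: "t": time; "qpos": joint angles; "qvel": joint speeds; "joint_torque": joint torques, N m; "ee_pos": TCP position; "orientation": TCP orientation; "ft_force": force on the tool from outside, world axes, zero at the start; "ft_torque": the same for the moment, N m; "gripper_width": opening from 0.0 (shut) to 1.0 (fully open); "grasp_force": force on a finger pad.
Only numpy, scipy, OpenCV 4.12 (cv2) and the standard library are available. Lean on these libraries where they do the work, as an engineer would, in place of code of your own. Each camera call takes 0.05 s, during which the arm holds its last target. There are 200 camera calls.

TASK

First screw the warmer's levelling foot (the black grip at its front left corner) clockwise down until the sole just touches the bench, without jacking the warmer up. Then stand every loose aluminium plate on its short end in the slotted rack so that it leans back as its slot does, one to a slot, right down and about centred along the slot. Also set the thermostat dial so that its white line points at the broad long mark, and do not shove or tip the warmer.

Things in the scene. Friction and masses are not known exactly. Their poses are not given: they have to be found in the camera images.
- warmer: bench plate warmer, 5 kg, standing loose, 140 mm deep (x) by 250 mm wide (y). Origin on the bench under the rack's middle; x to the bench's back, y left, z up. Right to left: control box, top 75 mm up; rack of five dark steel ribs, four slots; bracket with the levelling foot's black grip at the front left. Three fixed feet; the front left one is the levelling foot.
- foot_screw (a joint): turn of the levelling screw, rad. Grows as its grip turns clockwise from above, which drives foot and grip down 2.0 mm per rad. Starts at 0 to 2.4; the sole touches the bench at 5.0; it turns on (to 8.5) but then jacks up the corner and tilts the warmer. Friction about 0.1 N m; stays where left.
- foot_grip (a point): point in the levelling screw's grip, on its vertical axis, 11 mm below its top. The grip is an upright bar 12 mm thick (its x), 42 mm long (its y), on a flat disc of radius 18 mm whose top is 12 mm below this point; 55 mm in front and 95 mm left of the warmer's origin. This frame turns with the grip.
- foot_sole (a point): centre of the underside of the levelling foot's round rubber sole (radius 16 mm). Its height is the gap to the bench: 5 to 10 mm at the start, 0 when it just touches.
- dial (a joint): angle of the thermostat dial, rad, 0 to 3.0, grows clockwise from above; 0 = its white line points to the warmer's left (+y), 1.57 = to its back (+x). Marks every 0.3 rad from 0 to 3.0; the broad long mark, the eighth, is at 2.1. Starts at 0.1 to 0.9; light friction (0.04 N m); stays where left.
- dial_grip (a point): point in the dial's grip, on its vertical axis, 10 mm below its top. The grip is an upright bar 12 mm thick (its x), 40 mm long (its y), on a disc of radius 21 mm whose top is 11 mm below this point; on the control box, 97 mm right of the warmer's origin and 10 mm in front. White line on its +y half. This frame turns with the dial.
- slot_0 (a point): slot 0 (0 nearest the robot, 3 at the back; 31 mm apart along x): this point is where a plate's centre lies when it is right down, 39 mm above the slot's floor; axes as the warmer's. The slot leans back: it rises 30 degrees off vertical towards +x. It is 19 mm wide, 66 mm long along y between end cheeks 5 mm thick, 33 mm high; its 8 mm ribs, ridged on top, reach 36 mm up it.
- plate_0_c (a point): centre of a loose aluminium plate, 80 mm (x) by 50 mm (y) by 16 mm (z), 0.17 kg; at first flat on the bench, its x roughly along the bench's depth. All alike; three or four are present. It can be taken across its 50 mm width near one end with the gripper leaning 40 to 45 degrees, then swung up about 60 degrees.
- plate_0: the same plate; this point is the centre of its underside as it lies at first. One that ends up close in front of the tool chest (165 mm high, behind) may have to be shifted into the open before a leaning grasp.
- slot_1 (a point): slot 1 (0 nearest the robot, 3 at the back; 31 mm apart along x): this point is where a plate's centre lies when it is right down, 39 mm above the slot's floor; axes as the warmer's. The slot leans back: it rises 30 degrees off vertical towards +x. It is 19 mm wide, 66 mm long along y between end cheeks 5 mm thick, 33 mm high; its 8 mm ribs, ridged on top, reach 36 mm up it.
- plate_1_c (a point): centre of a loose aluminium plate, 80 mm (x) by 50 mm (y) by 16 mm (z), 0.17 kg; at first flat on the bench, its x roughly along the bench's depth. All alike; three or four are present. It can be taken across its 50 mm width near one end with the gripper leaning 40 to 45 degrees, then swung up about 60 degrees.
- plate_1: the same plate; this point is the centre of its underside as it lies at first. One that ends up close in front of the tool chest (165 mm high, behind) may have to be shifted into the open before a leaning grasp.
- slot_2 (a point): slot 2 (0 nearest the robot, 3 at the back; 31 mm apart along x): this point is where a plate's centre lies when it is right down, 39 mm above the slot's floor; axes as the warmer's. The slot leans back: it rises 30 degrees off vertical towards +x. It is 19 mm wide, 66 mm long along y between end cheeks 5 mm thick, 33 mm high; its 8 mm ribs, ridged on top, reach 36 mm up it.
- plate_2_c (a point): centre of a loose aluminium plate, 80 mm (x) by 50 mm (y) by 16 mm (z), 0.17 kg; at first flat on the bench, its x roughly along the bench's depth. All alike; three or four are present. It can be taken across its 50 mm width near one end with the gripper leaning 40 to 45 degrees, then swung up about 60 degrees.
- plate_2: the same plate; this point is the centre of its underside as it lies at first. One that ends up close in front of the tool chest (165 mm high, behind) may have to be shifted into the open before a leaning grasp.
- slot_3 (a point): slot 3 (0 nearest the robot, 3 at the back; 31 mm apart along x): this point is where a plate's centre lies when it is right down, 39 mm above the slot's floor; axes as the warmer's. The slot leans back: it rises 30 degrees off vertical towards +x. It is 19 mm wide, 66 mm long along y between end cheeks 5 mm thick, 33 mm high; its 8 mm ribs, ridged on top, reach 36 mm up it.
- plate_3_c (a point): centre of a loose aluminium plate, 80 mm (x) by 50 mm (y) by 16 mm (z), 0.17 kg; at first flat on the bench, its x roughly along the bench's depth. All alike; three or four are present. It can be taken across its 50 mm width near one end with the gripper leaning 40 to 45 degrees, then swung up about 60 degrees.
- plate_3: the same plate; this point is the centre of its underside as it lies at first. One that ends up close in front of the tool chest (165 mm high, behind) may have to be shifted into the open before a leaning grasp.
Not all that is in view belongs to the job. Leave any yellow look-alike of the plate_0 alone.

How it is judged (in metres and radians):
On the way, in this order (a step that is already met when the one before it is completed fails the run):
1. the levelling foot just touches the bench (height (world z) of foot_sole below 0.001 m and angle between warmer's own z axis and vertical below 0.012 rad), for 0.2 s.
2. every plate stands in a slot of the rack (((x of plate_0_c in the frame of slot_0 between -0.009 and 0.009 m and y of plate_0_c in the frame of slot_0 between -0.014 and 0.014 m and z of plate_0_c in the frame of slot_0 between -0.006 and 0.006 m) or (x of plate_0_c in the frame of slot_1 between -0.009 and 0.009 m and y of plate_0_c in the frame of slot_1 between -0.014 and 0.014 m and z of plate_0_c in the frame of slot_1 between -0.006 and 0.006 m) or (x of plate_0_c in the frame of slot_2 between -0.009 and 0.009 m and y of plate_0_c in the frame of slot_2 between -0.014 and 0.014 m and z of plate_0_c in the frame of slot_2 between -0.006 and 0.006 m) or (x of plate_0_c in the frame of slot_3 between -0.009 and 0.009 m and y of plate_0_c in the frame of slot_3 between -0.014 and 0.014 m and z of plate_0_c in the frame of slot_3 between -0.006 and 0.006 m)) and (angle between plate_0_c's own x axis and vertical between 0.34 and 0.72 rad or angle between plate_0_c's own x axis and vertical between 2.42 and 2.8 rad) and ((x of plate_1_c in the frame of slot_0 between -0.009 and 0.009 m and y of plate_1_c in the frame of slot_0 between -0.014 and 0.014 m and z of plate_1_c in the frame of slot_0 between -0.006 and 0.006 m) or (x of plate_1_c in the frame of slot_1 between -0.009 and 0.009 m and y of plate_1_c in the frame of slot_1 between -0.014 and 0.014 m and z of plate_1_c in the frame of slot_1 between -0.006 and 0.006 m) or (x of plate_1_c in the frame of slot_2 between -0.009 and 0.009 m and y of plate_1_c in the frame of slot_2 between -0.014 and 0.014 m and z of plate_1_c in the frame of slot_2 between -0.006 and 0.006 m) or (x of plate_1_c in the frame of slot_3 between -0.009 and 0.009 m and y of plate_1_c in the frame of slot_3 between -0.014 and 0.014 m and z of plate_1_c in the frame of slot_3 between -0.006 and 0.006 m)) and (angle between plate_1_c's own x axis and vertical between 0.34 and 0.72 rad or angle between plate_1_c's own x axis and vertical between 2.42 and 2.8 rad) and ((x of plate_2_c in the frame of slot_0 between -0.009 and 0.009 m and y of plate_2_c in the frame of slot_0 between -0.014 and 0.014 m and z of plate_2_c in the frame of slot_0 between -0.006 and 0.006 m) or (x of plate_2_c in the frame of slot_1 between -0.009 and 0.009 m and y of plate_2_c in the frame of slot_1 between -0.014 and 0.014 m and z of plate_2_c in the frame of slot_1 between -0.006 and 0.006 m) or (x of plate_2_c in the frame of slot_2 between -0.009 and 0.009 m and y of plate_2_c in the frame of slot_2 between -0.014 and 0.014 m and z of plate_2_c in the frame of slot_2 between -0.006 and 0.006 m) or (x of plate_2_c in the frame of slot_3 between -0.009 and 0.009 m and y of plate_2_c in the frame of slot_3 between -0.014 and 0.014 m and z of plate_2_c in the frame of slot_3 between -0.006 and 0.006 m)) and (angle between plate_2_c's own x axis and vertical between 0.34 and 0.72 rad or angle between plate_2_c's own x axis and vertical between 2.42 and 2.8 rad) and ((x of plate_3_c in the frame of slot_0 between -0.009 and 0.009 m and y of plate_3_c in the frame of slot_0 between -0.014 and 0.014 m and z of plate_3_c in the frame of slot_0 between -0.006 and 0.006 m) or (x of plate_3_c in the frame of slot_1 between -0.009 and 0.009 m and y of plate_3_c in the frame of slot_1 between -0.014 and 0.014 m and z of plate_3_c in the frame of slot_1 between -0.006 and 0.006 m) or (x of plate_3_c in the frame of slot_2 between -0.009 and 0.009 m and y of plate_3_c in the frame of slot_2 between -0.014 and 0.014 m and z of plate_3_c in the frame of slot_2 between -0.006 and 0.006 m) or (x of plate_3_c in the frame of slot_3 between -0.009 and 0.009 m and y of plate_3_c in the frame of slot_3 between -0.014 and 0.014 m and z of plate_3_c in the frame of slot_3 between -0.006 and 0.006 m)) and (angle between plate_3_c's own x axis and vertical between 0.34 and 0.72 rad or angle between plate_3_c's own x axis and vertical between 2.42 and 2.8 rad)), for 0.2 s.
At the end, for the whole second after the job is handed in: Foot sole under 1 mm above the bench, warmer tilted under 0.012 rad; every plate on a short end, leaning 0.34 to 0.72 rad, its centre within 9 mm across, 14 mm along and 6 mm in height of a slot's seated point, at rest; the dial within 0.13 rad of the broad mark (all of step 1 and all of step 2 and linear speed of each of plate_0, plate_1, plate_2, plate_3 below 0.02 m/s and value of joint dial between 1.97 and 2.23 rad); the robot touches nothing.
It fails at once if the warmer is shoved more than 4 cm (distance of warmer from where it was at the start of the episode above 0.04 m).
It fails at once if the warmer is tipped (angle between warmer's own z axis and vertical above 0.12 rad).
Of plate_0, plate_1, plate_2, plate_3 only 3 to 4 are there at a start; the rules pass over those that are not, and their reading is None.
At some moment in a run one of plate_0, plate_1, plate_2, plate_3 may be knocked a few centimetres aside while the robot is not near it.
It also fails if it takes over 210 s, if anything falls off the work surface, if the arm or the gripper's body presses on something with over 40 N, if the wrist force passes 120 N, or if a joint passes its speed limit or range.

## Working session

There is one attempt and no reset: what is moved stays moved. The work goes in short steps, Python scripts to look and compute and a shell command to move; the robot and the scene stay as the last step left them, time stands still between calls to the robot, and variables do not carry over. Pictures are saved under pics/ and viewed, at most 14 in all, crops included, and the job is handed in when it is done.

```bash
ls -la; python3 -m jog --help 2>&1 | head -30; mkdir -p pics
python3 - <<'E'
from bench import bot
import cv2,numpy as np
print(bot.get_state()); print([a for a in dir(bot) if a[0]!='_'])
ims=[]
for n in("scene","side"):
    p,d=bot.snapshot(n);cv2.imwrite(f"pics/{n}0.png",p);np.savez(f"{n}0.npz",p=p,d=d);c=bot.camera_model(n);print(n,np.round(c["mtx"],1).tolist(),np.round(c["world_from_camera"],3).tolist())
E
```

```text
total 12
drwxr-xr-x  3 agent agent 4096 Dec  3 20:34 .
drwxr-xr-x 23 root  root  4096 Dec  3 20:34 ..
drwxr-xr-x  2 agent agent 4096 Dec  3 20:34 pics
invalid input: not JSON, or not a number
{'t': 0.0, 'qpos': array([ 6.21592654e+01,  2.05989920e+01,  8.66003660e+01, -5.05519501e-04,
        7.29085522e+01, -6.59467117e+00]), 'qvel': array([-0.00124093,  0.01950367,  0.03646127,  0.02636604, -0.01758831,
        0.02647148]), 'joint_torque': array([-4.96313660e-04, -5.27640688e+01, -2.78609455e+01, -2.83174031e-04,
        1.34784513e-02, -8.38530184e-06]), 'ee_pos': array([0.21710692, 0.55859712, 0.23043345]), 'orientation': array([-1.79892748e+02, -1.19131976e-02,  1.58754074e+02]), 'ft_force': array([0.02179473, 0.13205516, 0.36758849]), 'ft_torque': array([-0.01176054, -0.01962985, -0.03695191]), 'grasp_force': 0.0, 'gripper_width': 1.0006251066838607}
['MotionError', 'camera_model', 'get_state', 'grasp_offset', 'hand_in', 'snapshot']
scene [[414.9, 0.0, 248.0], [0.0, 414.9, 187.1], [0.0, 0.0, 1.0]] [[0.588, -0.512, 0.626, -0.106], [-0.808, -0.391, 0.44, -0.293], [0.019, -0.765, -0.644, 0.708], [0.0, 0.0, 0.0, 1.0]]
side [[434.5, 0.0, 255.1], [0.0, 434.5, 191.3], [0.0, 0.0, 1.0]] [[0.147, -0.852, 0.503, -0.037], [-0.989, -0.123, 0.08, 0.037], [-0.006, -0.509, -0.861, 1.034], [0.0, 0.0, 0.0, 1.0]]
```

View pics/scene0.png

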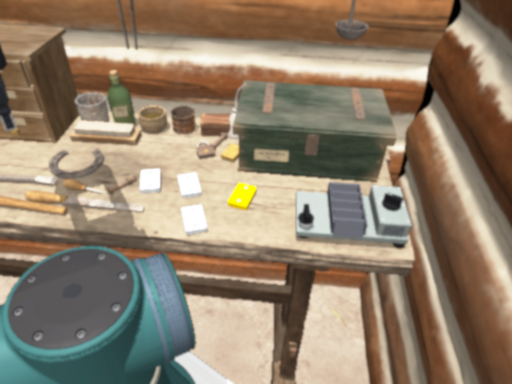

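View pics/side0.png

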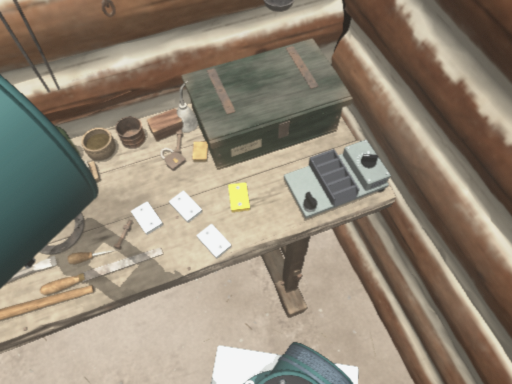

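```bash
cat > h.py <<'E'
from bench import bot
import cv2,numpy as np
def snap(n,save=None):
    T=bot.camera_model(n)["world_from_camera"];K=bot.camera_model(n)["mtx"]
    p,d=bot.snapshot(n)
    if save: cv2.imwrite(f"pics/{save}.png",p)
    return p,d,K,T
def cloud(d,K,T):
    v,u=np.mgrid[:d.shape[0],:d.shape[1]]
    P=np.stack([(u-K[0,2])/K[0,0]*d,(v-K[1,2])/K[1,1]*d,d],-1)
    return P@T[:3,:3].T+T[:3,3]
def ray(u,v,z,K,T):
    r=T[:3,:3]@np.array([(u-K[0,2])/K[0,0],(v-K[1,2])/K[1,1],1.]);o=T[:3,3]
    return o+r*(z-o[2])/r[2]
def plates(p,d,K,T,z=.016):
    hsv=cv2.cvtColor(p,cv2.COLOR_BGR2HSV)
    m=((hsv[...,1]<45)&(hsv[...,2]>165)).astype(np.uint8)
    P=cloud(d,K,T); m&=((P[...,2]>.004)&(P[...,2]<.03)&(d>0)).astype(np.uint8)
    m=cv2.morphologyEx(m,cv2.MORPH_OPEN,np.ones((3,3)))
    out=[]
    for c in cv2.findContours(m,0,2)[0]:
        if cv2.contourArea(c)<150: continue
        w=np.array([ray(a,b,z,K,T)[:2] for a,b in c[:,0]],np.float32)
        (x,y),(a,b),ang=cv2.minAreaRect(w*1000)
        if a<b:a,b,ang=b,a,ang+90
        ang=(ang+90)%180-90
        out.append((c.mean((0,1)).round(0).tolist(),round(x/1000,4),round(y/1000,4),round(a),round(b),round(ang,1)))
    return out
E
python3 - <<'E'
from h import *
for n in("scene","side"):
    z=np.load(n+"0.npz");c=bot.camera_model(n);a=(z["p"],z["d"],c["mtx"],c["world_from_camera"])
    for q in plates(*a):print(n,q)
    P=cloud(*a[1:])
    if n=="side":
        # pixel samples
        for nm,u,v in (("chestTopFrontL",205,130),("chest front top",270,135),("ctop",270,90),("box",375,175),("dial",368,160),("rack",330,170),("left",300,185),("grip",309,200),("bench",250,215),("gripbase",320,210)):
            print(nm,P[v,u].round(3))
        z=np.load("side0.npz")["p"];cv2.imwrite("pics/w.png",cv2.resize(z[100:250,170:410],None,fx=3.3,fy=3.3,interpolation=2))
        # chest front edge: points with z>.15
        m=(P[...,2]>.14)&(P[...,2]<.2)&(P[...,0]<.9)&(P[...,0]>.5)&(P[...,1]<.1)&(P[...,1]>-.5)
        Q=P[m]
        for y in np.arange(-.4,.1,.04):
            s=Q[abs(Q[:,1]-y)<.01]
            if len(s):print(round(y,2),np.percentile(s[:,0],[1,99]).round(3),np.median(s[:,2]).round(3))
E
```

```text
scene ([194.0, 220.0], 0.3942, 0.2127, 91, 50, 50.3)
scene ([93.0, 202.0], 0.2902, 0.4433, 103, 25, -63.0)
scene ([37.0, 179.0], 0.2535, 0.6451, 117, 27, -58.2)
scene ([190.0, 185.0], 0.4813, 0.3068, 94, 51, 50.9)
scene ([150.0, 179.0], 0.4336, 0.4005, 93, 50, 45.2)
side ([114.0, 266.0], 0.2944, 0.4461, 91, 22, -61.4)
side ([43.0, 264.0], 0.2736, 0.6223, 58, 24, -60.7)
side ([214.0, 242.0], 0.3985, 0.2162, 83, 51, 51.9)
side ([147.0, 218.0], 0.4387, 0.4034, 81, 50, 44.8)
side ([185.0, 209.0], 0.4868, 0.3109, 81, 52, 49.3)
chestTopFrontL [0.633 0.271 0.161]
chest front top [0.7   0.111 0.085]
ctop [0.79  0.125 0.164]
box [ 0.617 -0.177  0.074]
dial [ 0.65  -0.155  0.091]
rack [ 0.635 -0.063  0.046]
left [0.582 0.013 0.035]
grip [ 0.516 -0.012  0.077]
bench [0.491 0.136 0.001]
gripbase [ 0.515 -0.046  0.034]
-0.4 [0.529 0.628] 0.177
-0.36 [0.603 0.697] 0.179
-0.32 [0.675 0.761] 0.179
-0.28 [0.744 0.83 ] 0.178
-0.24 [0.806 0.897] 0.184
-0.2 [0.879 0.897] 0.187
-0.08 [0.781 0.835] 0.161
-0.04 [0.758 0.895] 0.162
-0.0 [0.737 0.897] 0.163
0.04 [0.713 0.897] 0.163
0.08 [0.687 0.896] 0.163
```

View pics/w.png

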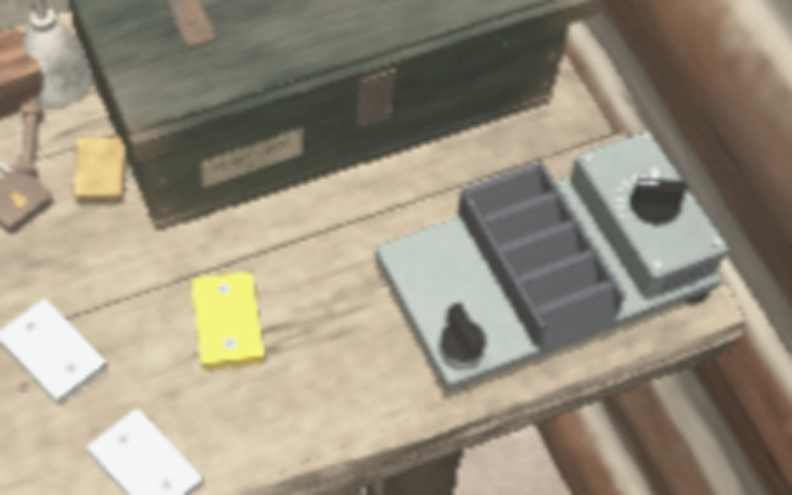

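```bash
python3 -m jog '{"linear":[[0.022,-0.044,0.006],[0.022,-0.044,0.006],[0.022,-0.044,0.006],[0.022,-0.044,0.006],[0.022,-0.044,0.006],[0.022,-0.044,0.006],[0.022,-0.044,0.006],[0.022,-0.044,0.006],[0.022,-0.044,0.006],[0.022,-0.044,0.006],[0.022,-0.044,0.006],[0.022,-0.044,0.006]],"spin":[0,0,0,0,0,0,0,0,0,0,0,0]}' -1 60; python3 -m jog '{"linear":[[0.022,-0.044,0],[0.022,-0.044,0],[0,0,0],[0,0,0]],"spin":[0,0,0,0]}'
python3 - <<'E'
from h import *
p,d,K,T=snap("wrist","w1");np.savez("w1.npz",p=p,d=d,K=K,T=T);print(bot.get_state()["ee_pos"],T.round(3).tolist(),K[0,0])
E
```

```text
t: 1.3
ee_pos: [0.4816, 0.0292, 0.3034]
orientation: [180.0, -0.0, 158.7]
ft_force: [0.3, -0.1, 0.2]
gripper_width: 1.002
grasp_force: 0.0
t: 1.7
ee_pos: [0.5252, -0.0577, 0.3025]
orientation: [180.0, -0.1, 158.6]
ft_force: [-0.1, 0.3, -0.1]
gripper_width: 0.998
grasp_force: 0.0
[ 0.52473956 -0.05657927  0.30264914] [[0.364, 0.885, 0.289, 0.45], [0.931, -0.346, -0.114, -0.029], [-0.001, 0.311, -0.95, 0.446], [0.0, 0.0, 0.0, 1.0]] 276.7499484794776
```

View pics/w1.png

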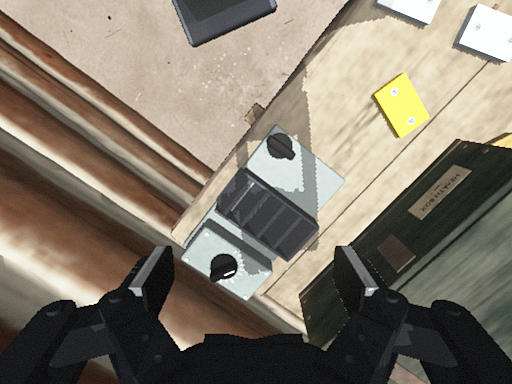

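Run:
```python
from h import *
z=np.load("w1.npz");p,d,K,T=[z[k] for k in"pdKT"]
P=cloud(d,K,T);X=P[...,0];Y=P[...,1];Z=P[...,2]
hsv=cv2.cvtColor(p,cv2.COLOR_BGR2HSV)
R=(d>0)&(X>.42)&(X<.75)&(Y<.06)&(Y>-.25)
m=R&(Z>.015)&(Z<.10)
m[240:]&=True
mm=cv2.morphologyEx(m.astype(np.uint8),cv2.MORPH_OPEN,np.ones((3,3)))
n,l,s,c=cv2.connectedComponentsWithStats(mm)
i=l[214,268];print(s[i]);m=l==i
Q=P[m];r=cv2.minAreaRect((Q[:,:2]*1000).astype(np.float32));print("footprint",r)
print("z hist",np.histogram(Q[:,2],bins=np.arange(.015,.1,.005)))
def rect(mask,nm):
    q=P[mask];r=cv2.minAreaRect((q[:,:2]*1000).astype(np.float32));print(nm,len(q),r,"z",np.percentile(q[:,2],[5,50,95,99]).round(4));return q
v=hsv[...,2]
# box top
b=m&(abs(Z-.074)<.005)&(v>90)&(Y<-.1);rect(b,"boxtop")
dk=m&(Z>.02)&(Z<.05)&(v>100)&(Y>-.07);rect(dk,"deck")
uu,vv=np.meshgrid(range(512),range(384))
g=m&(abs(uu-281)<22)&(abs(vv-146)<22)&(v<70)
q=P[g];print("grip zhist",np.histogram(q[:,2],bins=np.arange(.02,.1,.005)))
zt=np.percentile(q[:,2],98);rect(g&(Z>zt-.006),"bar")
g=(abs(uu-224)<24)&(abs(vv-268)<22)&(v<70)&R
q=P[g];print("dial zhist",np.histogram(q[:,2],bins=np.arange(.06,.12,.005)));zt=np.percentile(q[:,2],98);rect(g&(Z>zt-.006),"dbar")
w=(abs(uu-224)<30)&(abs(vv-268)<30)&(v>200)&R&(Z>.086);rect(w,"white")
cv2.imwrite("pics/w1c.png",cv2.resize(p[115:305,160:360],None,fx=3.2,fy=3.0,interpolation=2))
```

```text
[  181   125   164   176 14305]
footprint ((614.9286499023438, -79.52662658691406), (147.72557067871094, 249.64988708496094), 31.068994522094727)
z hist (array([   0,   21,   39,  663, 4391,  657,  677,  773,  781, 1153, 1673,
        460, 2345,  444,  132,   48]), array([0.015, 0.02 , 0.025, 0.03 , 0.035, 0.04 , 0.045, 0.05 , 0.055,
       0.06 , 0.065, 0.07 , 0.075, 0.08 , 0.085, 0.09 , 0.095]))
boxtop 2685 ((650.30224609375, -142.59234619140625), (130.57693481445312, 97.88214111328125), 31.190492630004883) z [0.0738 0.076  0.0772 0.0778]
deck 3910 ((570.0245971679688, -5.87481689453125), (141.46676635742188, 77.39810180664062), 31.19123649597168) z [0.0344 0.0359 0.0372 0.0378]
grip zhist (array([  0,   0,   0,   5,   0,   0,   0,   3, 155,   8,   6,   9, 154,
        50,   0]), array([0.02 , 0.025, 0.03 , 0.035, 0.04 , 0.045, 0.05 , 0.055, 0.06 ,
       0.065, 0.07 , 0.075, 0.08 , 0.085, 0.09 , 0.095]))
bar 204 ((516.0197143554688, -16.71459197998047), (39.73269271850586, 11.9353666305542), 33.56507873535156) z [0.0822 0.0844 0.086  0.0865]
dial zhist (array([  0,   0,   2,  21, 206,  55,  48,  49, 130,  42,   0]), array([0.06 , 0.065, 0.07 , 0.075, 0.08 , 0.085, 0.09 , 0.095, 0.1  ,
       0.105, 0.11 , 0.115]))
dbar 178 ((653.5723876953125, -156.7504119873047), (11.983402252197266, 39.23027038574219), 5.4608378410339355) z [0.1005 0.1042 0.1057 0.1063]
white 22 ((654.5599365234375, -151.82275390625), (4.7958550453186035, 24.936264038085938), 15.497156143188477) z [0.1042 0.105  0.1064 0.1068]
```

View pics/w1c.png

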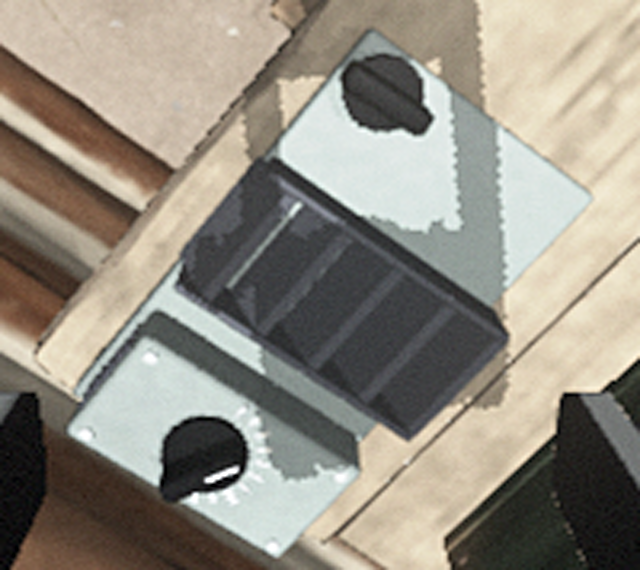

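```bash
python3 -m jog '{"linear":[[-0.0015,0.006,-0.02],[-0.0015,0.006,-0.02],[-0.0015,0.006,-0.02],[-0.0015,0.006,-0.02],[-0.0015,0.006,-0.02],[-0.0015,0.006,-0.02],[0,0.005,-0.02],[0,0,-0.02],[0,0,0],[0,0,0]],"spin":[0.137,0.137,0.137,0.137,0.137,0.137,0.137,0,0,0]}' 0 60
python3 - <<'E'
from h import *
p,d,K,T=snap("wrist","w2");np.savez("w2.npz",p=p,d=d,K=K,T=T);s=bot.get_state();print(s["ee_pos"],s["orientation"],s["gripper_width"],s["qpos"])
P=cloud(d,K,T);X,Y,Z=P[...,0],P[...,1],P[...,2];v=p.max(2)
m=(d>0)&(v<90)&(np.hypot(X-.516,Y+.0167)<.028)&(Z>.078)&(Z<.095)
print(cv2.minAreaRect((P[m][:,:2]*1000).astype(np.float32)),m.sum(),np.percentile(P[m][:,2],[5,50,95]))
E
```

```text
t: 2.75
ee_pos: [0.5157, -0.0146, 0.1435]
orientation: [180.0, -0.0, -146.2]
ft_force: [0.5, 0.3, 0.1]
gripper_width: 0.502
grasp_force: 0.0
[ 0.51652152 -0.01502295  0.14412086] [-1.79971495e+02  3.30041179e-02 -1.46249221e+02] 0.4992064386211952 [-9.32962887e+00  1.95321116e+01  1.02596114e+02  2.03539156e-03
  5.78281989e+01 -1.33081482e+02]
((515.6500244140625, -16.167804718017578), (40.9594612121582, 11.270461082458496), 33.35960006713867) 723 [0.08237539 0.08438211 0.08557005]
```

View pics/w2.png

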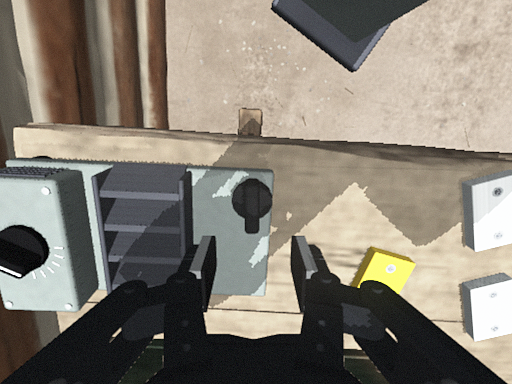

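```bash
python3 -m jog '{"linear":[[0,-0.0005,-0.025],[0,-0.0005,-0.025],[0,-0.0005,-0.02],[0,0,-0.0065],[0,0,0],[0,0,0]],"spin":[0,0,0,0,0,0]}' 0 60; python3 -m jog '{"linear":[[0,0,0],[0,0,0],[0,0,0],[0,0,0],[0,0,0]],"spin":[0,0,0,0,0]}' 1 60;  python3 - <<'E'
from bench import bot
s=bot.get_state();print(s["ee_pos"],s["ft_force"],s["ft_torque"])
E
python3 -m jog '{"linear":[[0,0,-0.0003],[0,0,-0.0003],[0,0,-0.0003],[0,0,-0.0003],[0,0,-0.0003],[0,0,-0.0003],[0,0,0]],"spin":[-0.145,-0.145,-0.145,-0.145,-0.145,-0.145,0]}';  python3 - <<'E'
from bench import bot
s=bot.get_state();print(s["ee_pos"],s["ft_force"],s["ft_torque"],s["orientation"])
E
```

```text
t: 3.4
ee_pos: [0.5174, -0.0174, 0.0679]
orientation: [-179.9, 0.1, -146.3]
ft_force: [-0.4, 0.2, -0.2]
gripper_width: 0.497
grasp_force: 0.0
t: 3.9
ee_pos: [0.5164, -0.0163, 0.0679]
orientation: [180.0, 0.1, -146.3]
ft_force: [-2.7, 5.2, 8.6]
gripper_width: 0.12
grasp_force: 61.2
[ 0.51636385 -0.0162868   0.06794678] [-2.69210859  5.15283849  8.56855472] [0.82530433 0.42983972 0.02407258]
t: 4.6
ee_pos: [0.5161, -0.0156, 0.0662]
orientation: [179.9, -0.0, 163.6]
ft_force: [-2.2, 7.9, 10.7]
gripper_width: 0.123
grasp_force: 61.5
[ 0.51614562 -0.01564332  0.06619251] [-2.20256116  7.91923763 10.74819172] [ 1.37353001  0.49198784 -0.02283514] [ 1.79868104e+02 -3.24084183e-02  1.63556038e+02]
```

```bash
cat > st.py <<'E'
from bench import bot
s=bot.get_state();print(s["ee_pos"].round(4),s["ft_force"].round(2),s["ft_torque"].round(3),s["orientation"].round(2))
E
python3 -m jog '{"linear":[[0,0,-0.0003],[0,0,-0.0003],[0,0,-0.0003],[0,0,-0.0003],[0,0,-0.0003],[0,0,-0.0003]],"spin":[-0.145,-0.145,-0.145,-0.145,-0.145,-0.145]}'|tail -0;python3 st.py
python3 -m jog '{"linear":[[0,0,-0.0003],[0,0,-0.0003],[0,0,-0.0003],[0,0,-0.0003],[0,0,-0.0003],[0,0,-0.0003]],"spin":[-0.145,-0.145,-0.145,-0.145,-0.145,-0.145]}'|tail -0;python3 st.py
python3 -m jog '{"linear":[[0,0,-0.0003],[0,0,-0.0003],[0,0,-0.0003],[0,0,0]],"spin":[-0.145,-0.145,-0.145,0]}'|tail -0;python3 st.py
```

```text
[ 0.5165 -0.0151  0.0644] [-1.89 11.13 11.3 ] [1.978 0.344 0.073] [ 1.7989e+02 -1.5000e-01  1.1359e+02]
[ 0.5173 -0.015   0.0627] [-0.21 11.75  9.  ] [2.124 0.056 0.115] [179.98  -0.23  63.73]
[ 0.5177 -0.0152  0.0619] [ 1.23 11.09  9.21] [ 2.024  0.014 -0.092] [-179.95   -0.24   38.9 ]Exception ignored on flushing sys.stdout:
BrokenPipeError: [Errno 32] Broken pipe
Exception ignored on flushing sys.stdout:
BrokenPipeError: [Errno 32] Broken pipe
Exception ignored on flushing sys.stdout:
BrokenPipeError: [Errno 32] Broken pipe
```

```bash
python3 -m jog '{"linear":[[0,0.001,-0.0003],[0,0.0005,-0.0003],[0,0,0]],"spin":[-0.14,-0.14,0]}';python3 st.py
python3 -m jog '{"linear":[[0,0,-0.0003],[0,0,0]],"spin":[-0.14,0]}';python3 st.py
```

```text
t: 6.5
ee_pos: [0.5179, -0.015, 0.0613]
orientation: [180.0, -0.2, 22.9]
ft_force: [-0.1, 4.1, 8.5]
gripper_width: 0.12
grasp_force: 61.1
[ 0.5179 -0.015   0.0613] [-0.06  4.14  8.55] [ 0.923  0.048 -0.068] [179.99  -0.19  22.93]
t: 6.7
ee_pos: [0.518, -0.0151, 0.0611]
orientation: [-180.0, -0.2, 14.9]
ft_force: [-0.7, 4.9, 9.5]
gripper_width: 0.118
grasp_force: 61.3
[ 0.518  -0.0151  0.0611] [-0.65  4.9   9.5 ] [ 0.822  0.02  -0.071] [-179.99   -0.2    14.91]
```

```bash
python3 -m jog '{"linear":[[0,0,-0.0002],[0,0,0]],"spin":[-0.1,0]}';python3 st.py; python3 -m jog '{"linear":[[0,0,0],[0,0,0],[0,0,0],[0,0,0.02],[0,0,0.03],[0,0,0.04],[0,0,0.04],[0,0,0],[0,0,0]],"spin":[0,0,0,0,0,0,0,0,0]}' 0 60
python3 - <<'E'
from h import *
def plane(z,nm):
    p,d,K,T=z;P=cloud(d,K,T);X,Y,Z=P[...,0],P[...,1],P[...,2];v=p.max(2)
    m=(d>0)&(v<90)&(np.hypot(X-.516,Y+.0167)<.028)&(Z>.07)&(Z<.095)
    zt=np.percentile(Z[m],97);m&=Z>zt-.005
    print(nm,cv2.minAreaRect((P[m][:,:2]*1000).astype(np.float32)),m.sum(),np.percentile(P[m][:,2],[5,50,95]))
    e=X*.857+Y*.516-.489;f=-X*.516+Y*.857+.375
    for lab,q in (("deck",(f>.045)&(f<.12)&(abs(e)<.065)&(abs(Z-.036)<.006)&~((abs(e+.055)<.025)&(abs(f-.095)<.025))),("box",(f<-.05)&(f>-.12)&(abs(e)<.065)&(abs(Z-.075)<.006))):
        m=(d>0)&q&(v>90);A=np.c_[e[m],f[m],np.ones(m.sum())]
        if m.sum()>200:print(lab,m.sum(),np.linalg.lstsq(A,Z[m],rcond=None)[0].round(4))
z=np.load("w1.npz");plane([z[k] for k in "pdKT"],"before")
z=np.load("w2.npz");plane([z[k] for k in "pdKT"],"before2")
p,d,K,T=snap("wrist","w3");plane((p,d,K,T),"after");np.savez("w3.npz",p=p,d=d,K=K,T=T)
E
```

```text
t: 6.9
ee_pos: [0.5181, -0.0152, 0.0611]
orientation: [-180.0, -0.2, 9.3]
ft_force: [-1.6, 4.1, 10.3]
gripper_width: 0.122
grasp_force: 61.5
[ 0.5181 -0.0152  0.0611] [-1.56  4.13 10.33] [ 0.833  0.137 -0.045] [-179.98   -0.21    9.25]
t: 7.8
ee_pos: [0.5169, -0.016, 0.1901]
orientation: [180.0, -0.1, 9.4]
ft_force: [0.4, -0.1, -0.3]
gripper_width: 0.499
grasp_force: 0.0
before ((516.1226806640625, -16.59649085998535), (40.045196533203125, 11.854251861572266), 33.66557312011719) 275 [0.0826202  0.08451    0.08597385]
deck 3011 [ 0.0004 -0.0036  0.0362]
box 2173 [-0.0003 -0.0145  0.0746]
before2 ((515.6534423828125, -16.13735580444336), (40.92567443847656, 11.252366065979004), 33.25559616088867) 711 [0.08254336 0.08440157 0.08558746]
deck 5175 [ 0.0005 -0.004   0.0361]
box 6193 [-0.0011 -0.0132  0.0747]
after ((516.9044189453125, -16.991527557373047), (40.564666748046875, 11.534064292907715), 9.012521743774414) 475 [0.0756749  0.07761701 0.07882726]
deck 7074 [-0.0019 -0.0025  0.0361]
box 7130 [-0.0012 -0.0141  0.0746]
```

View pics/w3.png

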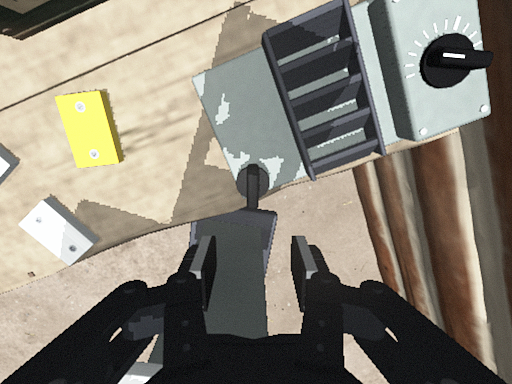

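Run:
```python
from h import *
z=np.load("w3.npz");p,d,K,T=[z[k] for k in "pdKT"]
P=cloud(d,K,T);X,Y,Z=P[...,0],P[...,1],P[...,2];v=p.max(2)
m=(d>0)&(v<90)&(np.hypot(X-.6536,Y+.1568)<.028)&(Z>.099)&(Z<.115)
print(cv2.minAreaRect((P[m][:,:2]*1000).astype(np.float32)),m.sum(),np.percentile(P[m][:,2],[5,50,95]))
c,s=np.cos(np.radians(31.1)),np.sin(np.radians(31.1))
for nm in("w2","w3"):
    z=np.load(nm+".npz");p,d,K,T=[z[k] for k in "pdKT"];P=cloud(d,K,T);X,Y,Z=P[...,0],P[...,1],P[...,2]
    e=X*c+Y*s-.489;f=-X*s+Y*c+.375
    m=(d>0)&(abs(f)<.028)&(abs(e)<.13)&(Z>.02)&(Z<.12)
    print(nm,"profile (e mm: zmax mm)",[(k,int(1000*np.percentile(Z[m&(abs(e*1000-k)<1)],95))) for k in range(-90,120,3) if (m&(abs(e*1000-k)<1)).sum()>5])
    # rack sides: cheeks outer
    q=(d>0)&(abs(e)<.06)&(Z>.06)&(Z<.09)&(abs(f)<.06);print(np.percentile(f[q],[1,99]).round(4))
```

```text
((653.728759765625, -157.37838745117188), (12.474420547485352, 40.50132369995117), 4.4548869132995605) 882 [0.10070751 0.10445575 0.10603369]
w2 profile (e mm: zmax mm) [(-78, 37), (-75, 41), (-72, 47), (-69, 52), (-66, 57), (-63, 62), (-60, 66), (-57, 67), (-54, 67), (-45, 40), (-42, 45), (-39, 50), (-36, 55), (-33, 60), (-30, 66), (-27, 67), (-24, 67), (-12, 44), (-9, 49), (-6, 53), (-3, 59), (0, 64), (3, 66), (6, 67), (21, 48), (24, 52), (27, 57), (30, 62), (33, 66)]
[-0.0373  0.0378]
w3 profile (e mm: zmax mm) [(-78, 37), (-75, 42), (-72, 48), (-69, 53), (-66, 58), (-63, 63), (-60, 66), (-57, 67), (-54, 66), (-51, 37), (-48, 37), (-45, 41), (-42, 46), (-39, 51), (-36, 56), (-33, 61), (-30, 66), (-27, 67), (-24, 67), (-21, 37), (-18, 37), (-15, 39), (-12, 44), (-9, 49), (-6, 55), (-3, 60), (0, 65), (3, 67), (6, 67), (9, 62), (12, 37), (15, 37), (18, 43), (21, 48), (24, 53), (27, 58), (30, 63), (33, 67), (36, 67), (39, 66), (42, 37), (45, 37), (48, 41), (51, 46), (54, 51), (57, 57), (60, 62), (63, 66), (66, 67), (69, 68)]
[-0.0382  0.0369]
```

```bash
python3 -m jog '{"linear":[[0.0125,-0.0128,-0.004],[0.0125,-0.0128,-0.004],[0.0125,-0.0128,-0.004],[0.0125,-0.0128,-0.004],[0.0125,-0.0128,-0.004],[0.0125,-0.0128,-0.004],[0.0125,-0.0128,-0.004],[0.0125,-0.0128,-0.004],[0.0125,-0.0128,-0.004],[0.0125,-0.0128,-0.004],[0.012,-0.0132,-0.004],[0,0,0]],"spin":[0.135,0.135,0.135,0.135,0.135,0.135,0.135,0.135,0.135,0.135,0.135,0]}';python3 -m jog '{"linear":[[0,0,0],[0,0,0]],"spin":[0,0]}'; python3 st.py
```

```text
t: 9.05
ee_pos: [0.6531, -0.1582, 0.1421]
orientation: [-179.8, -0.1, 94.6]
ft_force: [-0.3, 0.8, -1.0]
gripper_width: 0.501
grasp_force: 0.0
t: 9.25
ee_pos: [0.6521, -0.1561, 0.1443]
orientation: [-179.9, -0.1, 94.4]
ft_force: [0.2, 0.2, 0.3]
gripper_width: 0.498
grasp_force: 0.0
[ 0.6521 -0.1561  0.1443] [0.18 0.19 0.25] [0.009 0.045 0.021] [-1.7985e+02 -8.0000e-02  9.4410e+01]
```

```bash
python3 -m jog '{"linear":[[0.001,-0.001,-0.02],[0,0,-0.02],[0,0,-0.012],[0,0,0],[0,0,0]],"spin":[0,0,0,0,0]}';python3 -m jog '{"linear":[[0,0,0],[0,0,0],[0,0,0],[0,0,0]],"spin":[0,0,0,0]}' 1 30; python3 st.py
python3 -m jog '{"linear":[[0,0,0],[0,0,0],[0,0,0],[0,0,0],[0,0,0],[0,0,0],[0,0,0],[0,0,0],[0,0,0],[0,0,0],[0,0,0],[0,0,0]],"spin":[-0.149,-0.149,-0.149,-0.149,-0.149,-0.149,-0.149,-0.149,-0.149,-0.149,-0.149,0]}';python3 -m jog '{"linear":[[0,0,0],[0,0,0]],"spin":[0,0]}'; python3 st.py
```

```text
t: 9.75
ee_pos: [0.6543, -0.1577, 0.0936]
orientation: [-180.0, -0.0, 94.5]
ft_force: [-0.6, 0.4, 0.4]
gripper_width: 0.5
grasp_force: 0.0
t: 10.15
ee_pos: [0.6548, -0.1583, 0.0946]
orientation: [179.9, 0.0, 94.5]
ft_force: [-1.5, 0.5, 5.8]
gripper_width: 0.13
grasp_force: 31.9
[ 0.6548 -0.1583  0.0946] [-1.53  0.54  5.79] [0.005 0.349 0.01 ] [1.7994e+02 4.0000e-02 9.4530e+01]
t: 11.35
ee_pos: [0.6531, -0.1568, 0.0945]
orientation: [-179.9, 0.1, 0.4]
ft_force: [-5.8, 3.8, 10.5]
gripper_width: 0.126
grasp_force: 32.4
t: 11.55
ee_pos: [0.6531, -0.1568, 0.0945]
orientation: [-179.9, 0.1, 0.6]
ft_force: [-6.1, 4.3, 10.5]
gripper_width: 0.128
grasp_force: 32.4
[ 0.6531 -0.1568  0.0945] [-6.06  4.35 10.5 ] [ 0.752  0.976 -0.011] [-1.7989e+02  1.2000e-01  6.1000e-01]
```

```bash
python3 -m jog '{"linear":[[0,0,0],[0,0,0],[0,0,0],[0,0,0.03],[0,0,0.045],[0,0,0.045],[0,0,0.045],[0,0,0.04],[0,0,0],[0,0,0]],"spin":[0,0,0,0,0,0,0,0,0,0]}' 0 30
python3 - <<'E'
from h import *
p,d,K,T=snap("wrist");P=cloud(d,K,T);X,Y,Z=P[...,0],P[...,1],P[...,2];v=p.max(2)
m=(d>0)&(v<90)&(np.hypot(X-.6536,Y+.1568)<.028)&(Z>.099)&(Z<.115)
print(cv2.minAreaRect((P[m][:,:2]*1000).astype(np.float32)),m.sum())
b=(d>0)&(abs(Z-.0747)<.004)&(v>100)&(Y<-.1)&(np.hypot(X-.65,Y+.145)<.12);print("box",cv2.minAreaRect((P[b][:,:2]*1000).astype(np.float32)))
E
python3 -m jog '{"linear":[[-0.0195,0.0425,0],[-0.0195,0.0425,0],[-0.0195,0.0425,0],[-0.0195,0.0425,0],[-0.0195,0.0425,0],[-0.0195,0.0425,0],[-0.0195,0.0425,0],[-0.0195,0.0425,0],[-0.0195,0.0425,0],[-0.0195,0.0425,0],[-0.0195,0.0425,0],[0,0,0]],"spin":[0.138,0.138,0.138,0.138,0.138,0.138,0,0,0,0,0,0]}'; python3 -m jog '{"linear":[[0,0,0],[0,0,0]],"spin":[0,0]}'
python3 - <<'E'
from h import *
a=snap("wrist","w4")
for q in plates(*a):print(q)
E
```

```text
t: 12.55
ee_pos: [0.6551, -0.1583, 0.2996]
orientation: [179.9, -0.2, 0.6]
ft_force: [-1.3, 0.2, -1.3]
gripper_width: 0.499
grasp_force: 0.0
((654.8631591796875, -158.44532775878906), (37.429630279541016, 10.188143730163574), 0.5815533399581909) 214
box ((657.797607421875, -155.79611206054688), (129.7772216796875, 70.04403686523438), 31.073938369750977)
t: 13.8
ee_pos: [0.4361, 0.3134, 0.2962]
orientation: [-179.8, 0.2, 48.4]
ft_force: [0.8, -0.8, 0.0]
gripper_width: 0.504
grasp_force: 0.0
t: 14.0
ee_pos: [0.4398, 0.3084, 0.2971]
orientation: [-180.0, 0.1, 48.0]
ft_force: [1.1, -1.0, -0.5]
gripper_width: 0.501
grasp_force: 0.0
([274.0, 209.0], 0.3983, 0.2163, 80, 49, 50.4)
([138.0, 155.0], 0.3087, 0.4272, 194, 24, -58.6)
([270.0, 133.0], 0.4863, 0.311, 80, 49, 50.6)
([210.0, 107.0], 0.4378, 0.4043, 80, 49, 45.0)
([19.0, 72.0], 0.2759, 0.6183, 52, 25, -55.7)
```

View pics/w4.png

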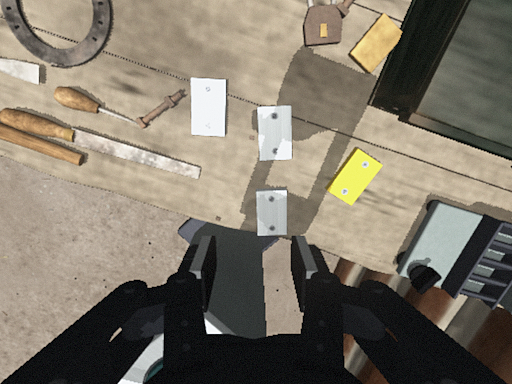

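```bash
python3 -m jog '{"linear":[[0.013,0.0025,-0.03],[0.013,0.0025,-0.03],[0.013,0.0025,-0.03],[0.0137,0.0025,-0.03],[0,0,-0.045],[0,0,-0.045],[0,0,-0.04],[0,0,-0.025],[0,0,0],[0,0,0]],"spin":[0.045,0,0,0,0,0,0,0,0,0]}' -0.65 40; python3 st.py; python3 -m jog '{"linear":[[0,0,-0.01],[0,0,-0.007],[0,0,0],[0,0,0]],"spin":[0,0,0,0]}'; python3 st.py
```

```text
t: 15.05
ee_pos: [0.4932, 0.3184, 0.0234]
orientation: [-180.0, 0.0, 50.5]
ft_force: [0.7, -0.1, 0.8]
gripper_width: 0.824
grasp_force: 0.0
[0.4932 0.3184 0.0234] [ 0.73 -0.08  0.78] [-0.025 -0.026 -0.003] [-1.7998e+02  5.0000e-02  5.0540e+01]
t: 15.45
ee_pos: [0.4927, 0.3196, 0.0067]
orientation: [180.0, -0.0, 50.6]
ft_force: [0.4, -0.3, -0.4]
gripper_width: 0.827
grasp_force: 0.0
[0.4927 0.3196 0.0067] [ 0.44 -0.28 -0.37] [-0.016 -0.007  0.01 ] [ 1.800e+02 -2.000e-02  5.065e+01]
```

```bash
python3 -m jog '{"linear":[[0,0,-0.0045],[0,0,0]],"spin":[0,0]}';python3 -m jog '{"linear":[[0,0,0],[0,0,0],[0,0,0],[0,0,0],[0,0,0]],"spin":[0,0,0,0,0]}' 1 25; python3 -m jog '{"linear":[[0,0,0.03],[0,0,0.045],[0,0,0.045],[0,0,0.045],[0,0,0.04],[0,0,0],[0,0,0]],"spin":[0,0,0,0,0,0,0]}'
python3 - <<'E'
from h import *
p,d,K,T=snap("side","s5")
P=cloud(d,K,T);X,Y,Z=P[...,0],P[...,1],P[...,2];hsv=cv2.cvtColor(p,cv2.COLOR_BGR2HSV)
m=(d>0)&(hsv[...,1]<60)&(hsv[...,2]>140)&(Z>.1)&(Z<.3)&(np.hypot(X-.487,Y-.313)<.09)
q=P[m];print(m.sum(),np.percentile(q,[2,50,98],axis=0).round(3))
c,s=.857,.516
n=X*c+Y*s;f=-X*s+Y*c
for a in np.arange(-.46,-.10,.03):
    m=(d>0)&(abs(f-a)<.006)&(n>.55)&(n<.8)&(Z>.01)&(Z<.18)
    print(round(a,2),"top edge n",np.percentile(n[m&(Z>.157)],2).round(3),"z",np.median(Z[m&(Z>.157)&(n<.7)]).round(4),"face",[ (zz,np.median(n[m&(abs(Z-zz)<.006)]).round(3)) for zz in (.04,.08,.12,.14)])
E
python3 st.py
```

```text
t: 15.65
ee_pos: [0.4924, 0.3195, 0.0017]
orientation: [-180.0, 0.0, 50.6]
ft_force: [-0.4, 0.0, 0.5]
gripper_width: 0.823
grasp_force: 0.0
t: 16.15
ee_pos: [0.4926, 0.3196, 0.002]
orientation: [-180.0, -0.0, 50.6]
ft_force: [-0.3, 0.1, 2.2]
gripper_width: 0.576
grasp_force: 26.7
t: 16.85
ee_pos: [0.493, 0.3196, 0.2076]
orientation: [180.0, -0.1, 50.6]
ft_force: [-0.3, 0.0, -2.5]
gripper_width: 0.577
grasp_force: 27.3
718 [[0.447 0.269 0.209]
 [0.482 0.304 0.221]
 [0.526 0.338 0.28 ]]
-0.46 top edge n 0.636 z 0.1626 face [(0.04, np.float64(0.652)), (0.08, np.float64(0.653)), (0.12, np.float64(nan)), (0.14, np.float64(0.633))]
-0.43 top edge n 0.637 z 0.1629 face [(0.04, np.float64(0.653)), (0.08, np.float64(0.652)), (0.12, np.float64(nan)), (0.14, np.float64(0.634))]
-0.4 top edge n 0.638 z 0.1634 face [(0.04, np.float64(0.653)), (0.08, np.float64(0.653)), (0.12, np.float64(nan)), (0.14, np.float64(0.634))]
-0.37 top edge n 0.639 z 0.1635 face [(0.04, np.float64(0.654)), (0.08, np.float64(0.654)), (0.12, np.float64(nan)), (0.14, np.float64(0.635))]
-0.34 top edge n 0.638 z 0.1625 fac
[... 503 characters left out ...]
at64(nan)), (0.14, np.float64(0.637))]
-0.22 top edge n 0.638 z 0.1628 face [(0.04, np.float64(0.657)), (0.08, np.float64(0.656)), (0.12, np.float64(nan)), (0.14, np.float64(0.638))]
-0.19 top edge n 0.639 z 0.1627 face [(0.04, np.float64(0.658)), (0.08, np.float64(0.656)), (0.12, np.float64(nan)), (0.14, np.float64(0.638))]
-0.16 top edge n 0.64 z 0.1625 face [(0.04, np.float64(0.658)), (0.08, np.float64(0.656)), (0.12, np.float64(nan)), (0.14, np.float64(0.639))]
-0.13 top edge n 0.639 z 0.163 face [(0.04, np.float64(0.659)), (0.08, np.float64(0.659)), (0.12, np.float64(nan)), (0.14, np.float64(0.639))]
[0.4919 0.3191 0.2061] [-0.08 -0.6  -1.62] [-0.006  0.055  0.042] [-1.7997e+02  7.0000e-02  5.0630e+01]
  return _methods._mean(a, axis=axis, dtype=dtype,
  ret = ret.dtype.type(ret / rcount)
```

View pics/s5.png

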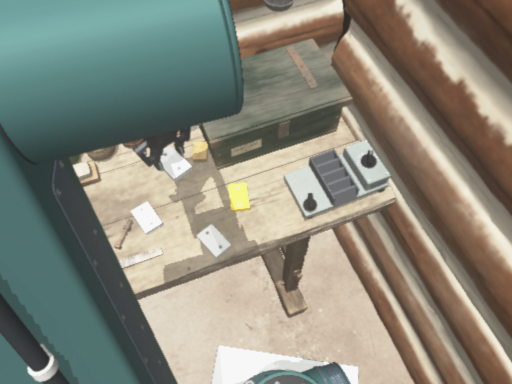

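```bash
python3 -m jog '{"linear":[[0.0245,-0.0317,0],[0.0245,-0.0317,0],[0.0245,-0.0317,0],[0.0245,-0.0317,0],[0.0245,-0.0317,0],[0.0245,-0.0317,0],[0,0,0],[0,0,-0.02],[0,0,-0.006],[0,0,0],[0,0,0]],"spin":[-0.114,-0.114,-0.113,0,0,0,0,0,0,0,0]}'; python3 st.py
python3 - <<'E'
from h import *
p,d,K,T=snap("side")
P=cloud(d,K,T);X,Y,Z=P[...,0],P[...,1],P[...,2];n=X*.8563+Y*.5165;f=-X*.5165+Y*.8563
hsv=cv2.cvtColor(p,cv2.COLOR_BGR2HSV)
m=(d>0)&(hsv[...,1]<60)&(hsv[...,2]>140)&(Z>.1)&(Z<.25)&(abs(n-.6)<.08)&(abs(f+.22)<.06)
print(m.sum(),np.percentile(n[m],[1,99]).round(4),np.percentile(f[m],[1,99]).round(4),np.percentile(Z[m],[5,50,95]).round(4))
cv2.imwrite("pics/s6.png",cv2.resize(p[90:240,140:340],None,fx=3.5,fy=3.5))
E
```

```text
t: 18.0
ee_pos: [0.6388, 0.1298, 0.1802]
orientation: [-179.9, 0.1, 31.1]
ft_force: [-0.3, 0.0, -1.1]
gripper_width: 0.575
grasp_force: 27.3
[0.6388 0.1298 0.1802] [-0.32  0.04 -1.15] [0.026 0.015 0.007] [-1.7995e+02  9.0000e-02  3.1140e+01]
659 [0.5642 0.6754] [-0.2581 -0.1622] [0.1623 0.1938 0.1972]
```

View pics/s6.png

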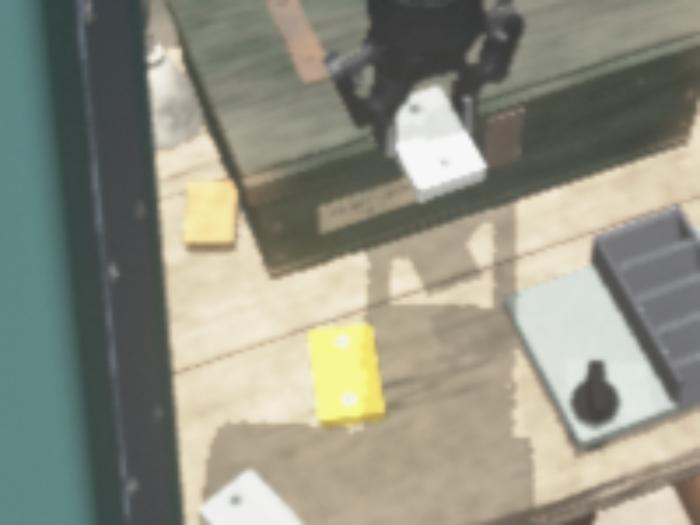

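```bash
python3 -m jog '{"linear":[[0,0,-0.008],[0,0,-0.006],[0,0,0]],"spin":[0,0,0]}' 1 20;python3 st.py; python3 -m jog '{"linear":[[-0.0006,-0.0003,-0.004],[-0.0006,-0.0003,-0.004],[0,0,0]],"spin":[0,0,0]}'; python3 st.py;python3 -m jog '{"linear":[[0,0,-0.003],[0,0,-0.003],[0,0,0]],"spin":[0,0,0]}'; python3 st.py
```

```text
t: 18.35
ee_pos: [0.6388, 0.1294, 0.1658]
orientation: [-180.0, 0.1, 31.1]
ft_force: [-0.5, -0.7, -2.5]
gripper_width: 0.576
grasp_force: 27.3
[0.6388 0.1294 0.1658] [-0.47 -0.74 -2.53] [-0.047  0.029  0.001] [-1.7995e+02  9.0000e-02  3.1110e+01]
t: 18.65
ee_pos: [0.6383, 0.1286, 0.1593]
orientation: [180.0, -0.0, 31.1]
ft_force: [-2.4, -0.5, 1.8]
gripper_width: 0.578
grasp_force: 28.1
[0.6383 0.1286 0.1593] [-2.43 -0.47  1.84] [-0.052  0.191  0.046] [ 1.7999e+02 -1.0000e-02  3.1100e+01]
t: 18.95
ee_pos: [0.6377, 0.1282, 0.154]
orientation: [180.0, 0.1, 31.1]
ft_force: [-5.5, -2.5, 8.5]
gripper_width: 0.577
grasp_force: 30.7
[0.6377 0.1282 0.154 ] [-5.53 -2.54  8.51] [-0.247  0.759  0.099] [1.7999e+02 6.0000e-02 3.1110e+01]
```

```bash
python3 -m jog '{"linear":[[0.0005,0.0003,-0.003],[0.0008,0.0005,-0.003],[0.001,0.0006,-0.003],[0,0,0]],"spin":[0,0,0,0]}' 1 20;python3 st.py
python3 - <<'E'
from h import *
p,d,K,T=snap("side")
cv2.imwrite("pics/s7.png",cv2.resize(p[90:180,220:320],None,fx=5,fy=5))
P=cloud(d,K,T);X,Y,Z=P[...,0],P[...,1],P[...,2];n=X*.8563+Y*.5165;f=-X*.5165+Y*.8563
hsv=cv2.cvtColor(p,cv2.COLOR_BGR2HSV)
m=(d>0)&(hsv[...,1]<60)&(hsv[...,2]>140)&(Z>.08)&(Z<.25)&(abs(n-.6)<.06)&(abs(f+.22)<.023)
for a in np.arange(.56,.66,.006):
    k=m&(abs(n-a)<.003)
    if k.sum()>3:print(round(a,3),np.median(Z[k]).round(4))
E
```

```text
t: 19.35
ee_pos: [0.6386, 0.1288, 0.1449]
orientation: [-180.0, 0.2, 31.1]
ft_force: [-8.1, -4.2, 11.0]
gripper_width: 0.575
grasp_force: 35.8
[0.6386 0.1288 0.1449] [-8.13 -4.23 10.99] [-0.622  1.184  0.057] [-180.      0.23   31.11]
0.566 0.1411
0.572 0.1429
0.578 0.1465
0.584 0.1493
0.59 0.1525
0.596 0.1561
0.602 0.1594
0.608 0.1623
0.614 0.1649
0.62 0.1679
0.626 0.1716
0.632 0.174
```

View pics/s7.png

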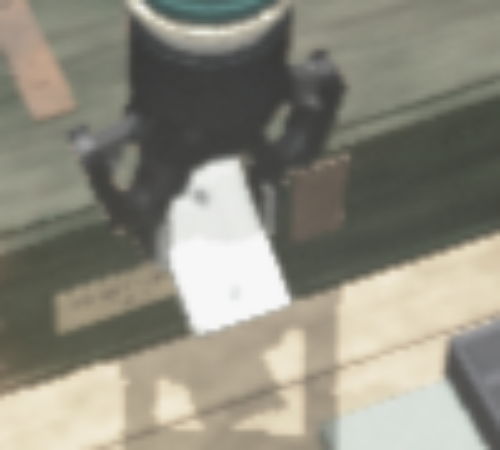

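```bash
cat > ang.py <<'E'
from h import *
import sys
def plane(fc=-.22,nc=.6,save=None):
    p,d,K,T=snap("side",save)
    P=cloud(d,K,T);X,Y,Z=P[...,0],P[...,1],P[...,2];n=X*.8563+Y*.5165;f=-X*.5165+Y*.8563
    hsv=cv2.cvtColor(p,cv2.COLOR_BGR2HSV)
    m=((d>0)&(hsv[...,1]<60)&(hsv[...,2]>140)&(Z>.06)&(Z<.35)&(abs(n-nc)<.06)&(abs(f-fc)<.021)).astype(np.uint8)
    m=cv2.erode(m,np.ones((3,3)))>0
    q=np.c_[n[m],f[m],Z[m]];c=np.median(q,0);q=q[np.linalg.norm(q-c,axis=1)<.05]
    for _ in range(4):
        c=q.mean(0);nv=np.linalg.svd(q-c,full_matrices=False)[2][2];nv*=np.sign(nv[2]);r=abs((q-c)@nv);q=q[r<max(.002,1.5*np.median(r))]
    print(len(q),"normal",nv.round(3),"pitch",np.degrees(np.arctan2(-nv[0],nv[2])).round(1),"c",c.round(4),"n",np.percentile(q[:,0],[1,99]).round(4),"z",np.percentile(q[:,2],[1,99]).round(4))
if __name__=="__main__":plane(*map(float,sys.argv[1:3]))
E
python3 -m jog '{"linear":[[0.0008,0.0005,-0.0035],[0.0008,0.0005,-0.0035],[0.0014,0.0009,-0.0035],[0.0014,0.0009,-0.003],[0,0,0]],"spin":[0,0,0,0,0]}' 1 20;python3 st.py;python3 ang.py
```

```text
t: 19.9
ee_pos: [0.6424, 0.1311, 0.1326]
orientation: [180.0, 0.3, 31.1]
ft_force: [-14.7, -6.8, 20.7]
gripper_width: 0.578
grasp_force: 51.8
[0.6424 0.1311 0.1326] [-14.65  -6.84  20.69] [-0.944  1.675  0.021] [179.98   0.3   31.12]
233 normal [-0.757 -0.007  0.654] pitch 49.2 c [ 0.6035 -0.2209  0.1443] n [0.5811 0.6284] z [0.1181 0.1722]
```

```bash
python3 -m jog '{"linear":[[0.0008,0.0005,-0.003],[0.001,0.0006,-0.003],[0,0,0]],"spin":[0,0,0]}' 1 20;python3 st.py;python3 ang.py
```

```text
t: 20.25
ee_pos: [0.6444, 0.1323, 0.1279]
orientation: [180.0, 0.2, 31.1]
ft_force: [-17.5, -7.7, 30.1]
gripper_width: 0.577
grasp_force: 59.9
[0.6444 0.1323 0.1279] [-17.53  -7.71  30.1 ] [-0.937  1.958 -0.008] [179.96   0.24  31.12]
248 normal [-0.847 -0.011  0.532] pitch 57.9 c [ 0.6067 -0.2215  0.1406] n [0.5874 0.6273] z [0.1105 0.1733]
```

```bash
python3 -m jog '{"linear":[[-0.004,-0.0024,0],[-0.01,-0.006,0],[-0.02,-0.0124,0.02],[0,0,0.04],[0,0,0.04],[0,0,0.02],[0,0,0],[0,0,0]],"spin":[0,0,0,0,0,0,0,0]}' 1 60;python3 st.py;python3 ang.py -.22 .575
```

```text
t: 21.1
ee_pos: [0.6122, 0.113, 0.2433]
orientation: [-180.0, 0.1, 31.1]
ft_force: [-0.4, 0.3, -2.0]
gripper_width: 0.578
grasp_force: 62.5
[0.6122 0.113  0.2433] [-0.35  0.29 -1.98] [ 0.006 -0.035 -0.   ] [-1.7997e+02  5.0000e-02  3.1090e+01]
335 normal [-0.837  0.009  0.547] pitch 56.9 c [ 0.5688 -0.2207  0.2557] n [0.5493 0.5897] z [0.2269 0.2885]
```

Run:
```python
from h import *
for cam in("side","scene"):
    p,d,K,T=snap(cam);P=cloud(d,K,T);X,Y,Z=P[...,0],P[...,1],P[...,2]
    c,s=np.cos(np.radians(31.1)),np.sin(np.radians(31.1))
    e=X*c+Y*s-.489;f=-X*s+Y*c+.375
    m=(d>0)&(abs(f)<.026)&(abs(e)<.13)&(Z>.02)&(Z<.12)
    print(cam,[(k,int(1000*np.median(Z[m&(abs(e*1000-k)<1)]))) for k in range(-82,90,3) if (m&(abs(e*1000-k)<1)).sum()>3])
    q=(d>0)&(abs(e-.01)<.06)&(Z>.06)&(Z<.09)&(abs(f)<.05);print(np.percentile(f[q],[2,98]).round(4))
```

```text
side [(-76, 35), (-73, 40), (-70, 46), (-67, 52), (-64, 56), (-61, 62), (-58, 65), (-55, 65), (-40, 45), (-37, 51), (-34, 56), (-31, 60), (-28, 64), (-25, 66), (-22, 65), (-10, 44), (-7, 49), (-4, 53), (-1, 58), (2, 63), (5, 65), (8, 65), (23, 47), (26, 52), (29, 56), (32, 60), (35, 64), (38, 65), (53, 47), (56, 50), (59, 55), (62, 59), (65, 63), (68, 65)]
[-0.0392  0.0358]
scene [(-76, 34), (-73, 38), (-70, 46), (-67, 51), (-64, 56), (-61, 61), (-58, 64), (-55, 65), (-37, 53), (-34, 55), (-31, 59), (-28, 64), (-25, 65), (-22, 65), (-4, 53), (-1, 58), (2, 63), (5, 66), (8, 65), (26, 54), (29, 56), (32, 61), (35, 64), (38, 66), (56, 54), (59, 55), (62, 60), (65, 62), (68, 66), (71, 65)]
[-0.0369  0.0376]
```

```bash
python3 -m jog '{"linear":[[0.0022,-0.0351,-0.005],[0.0022,-0.0351,-0.005],[0.0022,-0.0351,-0.005],[0.0022,-0.0351,-0.005],[0.0022,-0.0352,-0.005],[0,0,-0.03],[0,0,-0.028],[0,0,0],[0,0,0]],"spin":[0,0,0,0,0,0,0,0,0]}' 1 60;python3 st.py;python3 ang.py -.377 .5
python3 - <<'E'
import cv2
from h import snap
p=snap("side")[0];cv2.imwrite("pics/s8.png",cv2.resize(p[110:220,270:400],None,fx=4.5,fy=4.5))
E
```

```text
t: 22.15
ee_pos: [0.6229, -0.0621, 0.1601]
orientation: [-179.9, 0.1, 31.1]
ft_force: [0.8, 0.1, -0.2]
gripper_width: 0.579
grasp_force: 62.6
[ 0.6229 -0.0621  0.1601] [ 0.78  0.08 -0.22] [ 0.015 -0.093  0.073] [-1.7987e+02  1.3000e-01  3.1110e+01]
239 normal [-0.845 -0.004  0.535] pitch 57.6 c [ 0.4866 -0.378   0.1708] n [0.4685 0.5066] z [0.1432 0.2029]
```

View pics/s8.png

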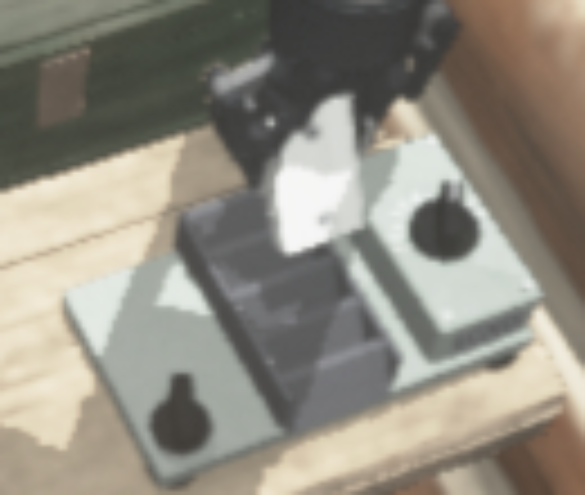

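```bash
python3 -m jog '{"linear":[[0.0003,0.0002,-0.03],[0,0,-0.027],[0,0,0],[0.0025,0.0015,-0.005],[0.0025,0.0015,-0.005],[0,0,0]],"spin":[0,0,0,0,0,0]}';python3 st.py;python3 -m jog '{"linear":[[0.0025,0.0015,-0.005],[0.0025,0.0015,-0.005],[0,0,0]],"spin":[0,0,0]}';python3 st.py
```

```text
t: 22.85
ee_pos: [0.6305, -0.0591, 0.0953]
orientation: [179.9, -0.1, 31.1]
ft_force: [0.5, 0.3, -2.4]
gripper_width: 0.578
grasp_force: 62.6
[ 0.6305 -0.0591  0.0953] [ 0.47  0.29 -2.36] [-0.036  0.    -0.022] [ 1.7993e+02 -9.0000e-02  3.1120e+01]
t: 23.15
ee_pos: [0.6343, -0.0572, 0.0858]
orientation: [179.9, 0.1, 31.2]
ft_force: [-3.0, -2.1, 7.2]
gripper_width: 0.581
grasp_force: 64.0
[ 0.6343 -0.0572  0.0858] [-3.04 -2.1   7.23] [-0.713  0.817  0.047] [1.799e+02 6.000e-02 3.115e+01]
```

```bash
python3 -m jog '{"linear":[[-0.002,-0.0012,0],[0,0,0]],"spin":[0,0]}';python3 st.py;python3 -m jog '{"linear":[[0.0022,0.0013,-0.005],[0.0022,0.0013,-0.005],[0,0,0]],"spin":[0,0,0]}';python3 st.py;python3 ang.py -.377 .51
```

```text
t: 23.35
ee_pos: [0.6323, -0.0574, 0.0846]
orientation: [180.0, -0.0, 31.1]
ft_force: [0.9, 0.3, -2.3]
gripper_width: 0.574
grasp_force: 63.0
[ 0.6323 -0.0574  0.0846] [ 0.94  0.27 -2.26] [-0.008 -0.018  0.034] [ 1.7999e+02 -3.0000e-02  3.1090e+01]
t: 23.65
ee_pos: [0.6372, -0.0553, 0.0758]
orientation: [179.9, -0.0, 31.1]
ft_force: [-4.0, -1.5, 10.9]
gripper_width: 0.576
grasp_force: 64.8
[ 0.6372 -0.0553  0.0758] [-3.96 -1.46 10.87] [-0.526  0.863 -0.016] [ 1.7991e+02 -1.0000e-02  3.1130e+01]
181 normal [-0.688 -0.035  0.725] pitch 43.5 c [ 0.496  -0.3777  0.0907] n [0.4739 0.5214] z [0.0694 0.1148]
```

```bash
python3 -m jog '{"linear":[[-0.002,-0.001,0.02],[0,0,0.045],[0,0,0.045],[0,0,0.04],[0.001,0.0367,0],[0.001,0.0367,0],[0.001,0.0367,0],[0.001,0.0367,0],[0.002,0.0392,0],[0,0,0],[0,0,0]],"spin":[0,0,0,0,0,0,0,0,0,0,0]}' 1 40;python3 st.py;python3 ang.py -.22 .6;python3 ang.py -.22 .59
```

```text
t: 24.8
ee_pos: [0.6404, 0.1312, 0.2239]
orientation: [-180.0, 0.0, 31.2]
ft_force: [-0.0, 0.1, -1.4]
gripper_width: 0.576
grasp_force: 63.2
[0.6404 0.1312 0.2239] [-0.05  0.07 -1.41] [ 0.041 -0.065  0.017] [-1.800e+02  3.000e-02  3.123e+01]
311 normal [-0.678  0.005  0.735] pitch 42.7 c [ 0.5985 -0.2204  0.2414] n [0.5725 0.6249] z [0.217  0.2668]
301 normal [-0.692  0.004  0.722] pitch 43.8 c [ 0.5975 -0.2198  0.2411] n [0.5719 0.6246] z [0.2165 0.2678]
```

```bash
python3 -m jog '{"linear":[[0,0,-0.04],[0,0,-0.035],[0,0,-0.011],[0,0,-0.003],[0.0007,0.0004,-0.003],[0,0,0]],"spin":[0,0,0,0,0,0]}' 1 20;python3 st.py;python3 ang.py;python3 -m jog '{"linear":[[0.001,0.0006,-0.003],[0.0012,0.0007,-0.003],[0.0008,0.0005,-0.0015],[0,0,0]],"spin":[0,0,0,0]}';python3 st.py;python3 ang.py
```

```text
t: 25.5
ee_pos: [0.6426, 0.1304, 0.1338]
orientation: [179.9, -0.1, 31.1]
ft_force: [-0.1, 0.4, -1.1]
gripper_width: 0.575
grasp_force: 63.2
[0.6426 0.1304 0.1338] [-0.13  0.4  -1.09] [ 0.015  0.015 -0.013] [ 1.7994e+02 -1.3000e-01  3.1070e+01]
228 normal [-0.702 -0.022  0.712] pitch 44.6 c [ 0.5991 -0.2208  0.1505] n [0.5739 0.6262] z [0.1269 0.177 ]
t: 25.95
ee_pos: [0.6441, 0.1316, 0.1298]
orientation: [179.9, -0.0, 31.1]
ft_force: [-13.2, -5.4, 28.5]
gripper_width: 0.575
grasp_force: 66.8
[0.6441 0.1316 0.1298] [-13.21  -5.4   28.52] [-0.657  1.397 -0.136] [ 1.7989e+02 -2.0000e-02  3.1120e+01]
246 normal [-0.688 -0.003  0.726] pitch 43.5 c [ 0.6022 -0.2206  0.1476] n [0.5767 0.6282] z [0.1228 0.1723]
```

```bash
python3 -m jog '{"linear":[[0.0005,0.0003,-0.003],[0.0005,0.0003,-0.003],[0,0,0]],"spin":[0,0,0]}' 1 20;python3 st.py;python3 ang.py
```

```text
t: 26.3
ee_pos: [0.6457, 0.1322, 0.1246]
orientation: [179.8, -0.1, 31.1]
ft_force: [-14.3, -5.5, 32.7]
gripper_width: 0.575
grasp_force: 72.3
[0.6457 0.1322 0.1246] [-14.26  -5.47  32.72] [-0.604  1.445 -0.052] [ 1.7984e+02 -1.1000e-01  3.1130e+01]
224 normal [-0.788  0.     0.616] pitch 52.0 c [ 0.6031 -0.2209  0.141 ] n [0.5818 0.6267] z [0.113  0.1705]
```

```bash
python3 -m jog '{"linear":[[0,0,-0.003],[0,0,-0.003],[0,0,0]],"spin":[0,0,0]}' 1 20;python3 st.py;python3 ang.py
```

```text
t: 26.65
ee_pos: [0.645, 0.1314, 0.1176]
orientation: [179.8, -0.0, 31.1]
ft_force: [-12.8, -7.8, 26.8]
gripper_width: 0.577
grasp_force: 73.6
[0.645  0.1314 0.1176] [-12.84  -7.81  26.76] [-0.984  1.232 -0.135] [179.83  -0.    31.12]
239 normal [-0.85  -0.014  0.526] pitch 58.2 c [ 0.6028 -0.2209  0.1345] n [0.5835 0.6236] z [0.1038 0.1677]
```

```bash
python3 -m jog '{"linear":[[-0.004,-0.0024,0],[-0.01,-0.006,0],[-0.02,-0.0124,0.02],[0,0,0.04],[0,0,0.04],[0,0,0.02],[0,0,0],[0,0,0]],"spin":[0,0,0,0,0,0,0,0]}' 1 60;python3 st.py;python3 ang.py -.22 .575
```

```text
t: 27.5
ee_pos: [0.6106, 0.1121, 0.232]
orientation: [-180.0, 0.0, 31.1]
ft_force: [0.3, 0.2, -1.8]
gripper_width: 0.58
grasp_force: 70.4
[0.6106 0.1121 0.232 ] [ 0.33  0.2  -1.82] [ 0.04  -0.018 -0.001] [-1.7997e+02  4.0000e-02  3.1100e+01]
295 normal [-0.835  0.001  0.55 ] pitch 56.6 c [ 0.5635 -0.2209  0.2489] n [0.5431 0.5853] z [0.2176 0.2801]
```

```bash
python3 -m jog '{"linear":[[0.0108,-0.0299,0],[0.0108,-0.0299,0],[0.0108,-0.0299,0],[0.0108,-0.0299,0],[0.0108,-0.0298,0],[0,0,-0.04],[0,0,-0.032],[0,0,-0.03],[0,0,-0.025],[0,0,0],[0,0,0]],"spin":[0,0,0,0,0,0,0,0,0,0,0]}' 1 60;python3 st.py;python3 ang.py -.377 .54
```

```text
t: 28.65
ee_pos: [0.6639, -0.037, 0.1041]
orientation: [-179.8, 0.2, 31.1]
ft_force: [0.9, -0.3, -0.4]
gripper_width: 0.576
grasp_force: 70.6
[ 0.6639 -0.037   0.1041] [ 0.9  -0.29 -0.43] [ 0.025 -0.067  0.007] [-1.7985e+02  1.7000e-01  3.1100e+01]
207 normal [-0.843 -0.013  0.538] pitch 57.4 c [ 0.5305 -0.3774  0.1189] n [0.5133 0.5524] z [0.0912 0.1537]
```

```bash
python3 -m jog '{"linear":[[-0.0025,-0.0015,-0.005],[-0.0025,-0.0015,-0.005],[-0.0025,-0.0015,-0.005],[0,0,0]],"spin":[0,0,0,0]}';python3 st.py;python3 -m jog '{"linear":[[-0.0025,-0.0015,-0.005],[-0.0025,-0.0015,-0.005],[0,0,0]],"spin":[0,0,0]}';python3 st.py;python3 ang.py -.377 .52
```

```text
t: 29.1
ee_pos: [0.6567, -0.0419, 0.0903]
orientation: [-179.9, 0.1, 31.1]
ft_force: [-0.4, -0.5, -1.8]
gripper_width: 0.575
grasp_force: 70.6
[ 0.6567 -0.0419  0.0903] [-0.36 -0.46 -1.82] [-0.018 -0.038 -0.007] [-1.7994e+02  7.0000e-02  3.1080e+01]
t: 29.4
ee_pos: [0.6543, -0.0445, 0.081]
orientation: [179.9, -0.2, 31.1]
ft_force: [2.7, 1.7, -2.8]
gripper_width: 0.581
grasp_force: 70.6
[ 0.6543 -0.0445  0.081 ] [ 2.7   1.67 -2.81] [ 0.378 -0.851  0.059] [179.93  -0.19  31.08]
189 normal [-0.853 -0.014  0.522] pitch 58.5 c [ 0.5176 -0.3785  0.0948] n [0.5006 0.5385] z [0.0675 0.1286]
```

```bash
python3 -m jog '{"linear":[[-0.0013,-0.0008,-0.005],[-0.0025,-0.0015,-0.005],[0,0,0]],"spin":[0,0,0]}';python3 st.py;python3 -m jog '{"linear":[[0,0,0],[0,0,0],[0,0,0],[0,0,0]],"spin":[0,0,0,0]}' -0.4 60;python3 -m jog '{"linear":[[0,0,0.02],[0,0,0.04],[0,0,0.045],[0,0,0.045],[0,0,0]],"spin":[0,0,0,0,0]}';python3 ang.py -.377 .52
python3 - <<'E'
import cv2
from h import *
a=snap("wrist","w9");np.savez("w9.npz",p=a[0],d=a[1],K=a[2],T=a[3])
E
```

```text
t: 29.75
ee_pos: [0.6511, -0.0466, 0.071]
orientation: [179.9, -0.2, 31.1]
ft_force: [6.4, 3.4, -5.0]
gripper_width: 0.577
grasp_force: 70.3
[ 0.6511 -0.0466  0.071 ] [ 6.39  3.45 -4.98] [ 0.688 -1.277  0.163] [179.9   -0.23  31.1 ]
t: 30.15
ee_pos: [0.6486, -0.0471, 0.0708]
orientation: [-180.0, 0.0, 31.1]
ft_force: [-1.0, -0.4, -0.4]
gripper_width: 0.696
grasp_force: 0.0
t: 30.65
ee_pos: [0.6533, -0.0479, 0.2285]
orientation: [179.5, -0.5, 31.1]
ft_force: [0.7, 0.3, 1.1]
gripper_width: 0.698
grasp_force: 0.0
167 normal [-0.814 -0.023  0.58 ] pitch 54.5 c [ 0.5196 -0.3777  0.088 ] n [0.503  0.5353] z [0.0645 0.1108]
```

View pics/w9.png

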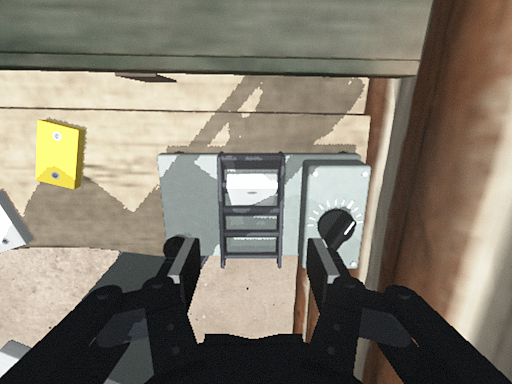

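```bash
python3 -m jog '{"linear":[[-0.0311,0.034,0.005],[-0.0311,0.034,0.005],[-0.0311,0.034,0],[-0.0311,0.034,0],[-0.0311,0.034,0],[-0.0311,0.034,0],[-0.0311,0.034,0],[-0.031,0.034,0],[0,0,0],[0,0,0],[0,0,0]],"spin":[0.112,0.112,0.113,0,0,0,0,0,0,0,0]}' -0.65 25;python3 - <<'E'
from h import *
print(bot.get_state()["ee_pos"],bot.get_state()["orientation"])
for q in plates(*snap("wrist")):print(q)
E
```

```text
t: 31.85
ee_pos: [0.4005, 0.2243, 0.23]
orientation: [-180.0, 0.1, 50.4]
ft_force: [0.1, -0.7, 0.0]
gripper_width: 0.828
grasp_force: 0.0
[0.40049594 0.22427159 0.23001842] [-1.79983015e+02  8.56582736e-02  5.03992125e+01]
([259.0, 188.0], 0.3981, 0.2157, 79, 50, 50.4)
([82.0, 84.0], 0.3083, 0.4262, 195, 24, -59.0)
([172.0, 36.0], 0.4327, 0.3994, 65, 49, 44.9)
```

```bash
python3 -m jog '{"linear":[[0.004,-0.0009,-0.04],[0,0,-0.045],[0,0,-0.045],[0,0,-0.045],[0,0,-0.03],[0,0,-0.01],[0,0,-0.008],[0,0,0],[0,0,0]],"spin":[0,0,0,0,0,0,0,0,0]}';python3 st.py
```

```text
t: 32.8
ee_pos: [0.4055, 0.2243, 0.0089]
orientation: [179.9, -0.1, 50.4]
ft_force: [0.5, -0.1, -0.3]
gripper_width: 0.828
grasp_force: 0.0
[0.4055 0.2243 0.0089] [ 0.46 -0.06 -0.27] [-0.048  0.003  0.002] [ 1.7994e+02 -1.1000e-01  5.0380e+01]
```

```bash
python3 -m jog '{"linear":[[0,0,-0.007],[0,0,0]],"spin":[0,0]}'; python3 -m jog '{"linear":[[0,0,0],[0,0,0],[0,0,0],[0,0,0],[0,0,0]],"spin":[0,0,0,0,0]}' 1 25; python3 -m jog '{"linear":[[0,0,0.03],[0,0,0.045],[0,0,0.045],[0,0,0.045],[0,0,0.04],[0,0,0]],"spin":[0,0,0,0,0,0]}'; python3 -m jog '{"linear":[[0.0389,-0.0158,0],[0.0389,-0.0158,0],[0.0389,-0.0158,0],[0.0389,-0.0158,0],[0.0389,-0.0158,0],[0.0389,-0.0158,0],[0,0,0],[0,0,-0.02],[0,0,-0.006],[0,0,0],[0,0,0]],"spin":[-0.112,-0.112,-0.112,0,0,0,0,0,0,0,0]}'; python3 st.py; python3 ang.py -.22 .6
```

```text
t: 33.0
ee_pos: [0.4047, 0.2243, 0.0012]
orientation: [180.0, -0.1, 50.4]
ft_force: [-0.3, -0.2, -0.9]
gripper_width: 0.825
grasp_force: 0.0
t: 33.5
ee_pos: [0.4044, 0.2243, 0.0013]
orientation: [180.0, -0.0, 50.4]
ft_force: [-1.1, -0.2, 6.8]
gripper_width: 0.574
grasp_force: 26.1
t: 34.1
ee_pos: [0.4077, 0.2255, 0.2111]
orientation: [179.7, -0.5, 50.4]
ft_force: [0.6, 0.3, -2.0]
gripper_width: 0.575
grasp_force: 28.5
t: 35.2
ee_pos: [0.637, 0.1296, 0.1796]
orientation: [-180.0, 0.1, 31.2]
ft_force: [-0.4, 0.3, -1.7]
gripper_width: 0.577
grasp_force: 28.4
[0.637  0.1296 0.1796] [-0.4   0.32 -1.73] [ 0.07  -0.014  0.058] [-1.7997e+02  6.0000e-02  3.1190e+01]
251 normal [-0.014  0.003  1.   ] pitch 0.8 c [ 0.597  -0.2207  0.1943] n [0.5626 0.637 ] z [0.1924 0.1963]
```

```bash
python3 -m jog '{"linear":[[0.0035,0.0022,0],[0,0,-0.008],[0,0,-0.006],[-0.0006,-0.0003,-0.004],[-0.0006,-0.0003,-0.004],[0,0,-0.003],[0,0,-0.003],[0.0005,0.0003,-0.003],[0.0008,0.0005,-0.003],[0.001,0.0006,-0.003],[0,0,0]],"spin":[0,0,0,0,0,0,0,0,0,0,0]}' 1 20;python3 st.py; python3 ang.py
```

```text
t: 36.35
ee_pos: [0.6401, 0.131, 0.1439]
orientation: [-180.0, 0.2, 31.2]
ft_force: [-8.8, -5.0, 12.5]
gripper_width: 0.575
grasp_force: 37.0
[0.6401 0.131  0.1439] [-8.8  -5.01 12.5 ] [-0.658  1.153 -0.006] [-180.      0.25   31.17]
234 normal [-0.559  0.006  0.829] pitch 34.0 c [ 0.6033 -0.2215  0.1556] n [0.5758 0.6347] z [0.1367 0.1767]
```

```bash
python3 -m jog '{"linear":[[0.0006,0.0004,-0.0035],[0.0006,0.0004,-0.0035],[0.001,0.0006,-0.0035],[0.001,0.0006,-0.003],[0.0005,0.0003,-0.002],[0,0,0]],"spin":[0,0,0,0,0,0]}' 1 20;python3 st.py; python3 ang.py
```

```text
t: 37.0
ee_pos: [0.6437, 0.133, 0.1318]
orientation: [180.0, 0.2, 31.2]
ft_force: [-18.2, -6.4, 34.3]
gripper_width: 0.572
grasp_force: 57.2
[0.6437 0.133  0.1318] [-18.2   -6.44  34.26] [-9.170e-01  2.087e+00  1.000e-03] [179.95   0.2   31.18]
236 normal [-0.843  0.005  0.538] pitch 57.5 c [ 0.6082 -0.2203  0.1438] n [0.5898 0.629 ] z [0.1151 0.1763]
```

Pivoted to 57.5°. Retreat and measure.

```bash
python3 -m jog '{"linear":[[0,0,-0.0015],[-0.004,-0.0024,0],[-0.01,-0.006,0],[-0.02,-0.0124,0.02],[0,0,0.04],[0,0,0.04],[0,0,0],[0,0,0]],"spin":[0,0,0,0,0,0,0,0]}' 1 60;python3 st.py;python3 ang.py -.22 .575
python3 - <<'E'
from h import *
p,d,K,T=snap("side");P=cloud(d,K,T);X,Y,Z=P[...,0],P[...,1],P[...,2]
c,s=np.cos(np.radians(31.1)),np.sin(np.radians(31.1))
e=X*c+Y*s-.489;f=-X*s+Y*c+.375
m=(d>0)&(abs(f)<.02)&(abs(e)<.13)&(Z>.02)&(Z<.14)
print([(k,int(1000*np.median(Z[m&(abs(e*1000-k)<1)]))) for k in range(-82,90,3) if (m&(abs(e*1000-k)<1)).sum()>3])
for q in plates(p,d,K,T):print(q)
E
```

```text
t: 37.85
ee_pos: [0.6119, 0.1136, 0.2261]
orientation: [180.0, -0.1, 31.2]
ft_force: [-0.8, 0.2, -2.0]
gripper_width: 0.575
grasp_force: 62.8
[0.6119 0.1136 0.2261] [-0.84  0.22 -2.04] [-0.02   0.044 -0.014] [ 1.7998e+02 -5.0000e-02  3.1150e+01]
301 normal [-0.849 -0.002  0.529] pitch 58.1 c [ 0.5716 -0.2207  0.2387] n [0.5526 0.5916] z [0.2087 0.2714]
[(-76, 35), (-73, 39), (-70, 46), (-67, 50), (-64, 57), (-61, 62), (-58, 66), (-55, 66), (-40, 45), (-37, 49), (-34, 54), (-31, 59), (-28, 62), (-25, 65), (-10, 44), (-7, 46), (-4, 54), (-1, 58), (2, 62), (5, 65), (8, 65), (11, 63), (14, 65), (17, 68), (20, 73), (23, 77), (26, 81), (29, 87), (32, 90), (35, 94), (38, 100), (41, 103), (44, 108), (47, 109), (50, 107), (53, 104), (56, 77), (59, 58), (65, 66)]
([29.0, 270.0], 0.2523, 0.6516, 135, 26, -56.3)
```

```bash
python3 -m jog '{"linear":[[0.0044,-0.0338,0],[0.0044,-0.0338,0],[0.0044,-0.0338,0],[0.0044,-0.0338,0],[0.0042,-0.0338,0],[0,0,-0.04],[0,0,-0.035],[0,0,-0.028],[0,0,-0.02],[0,0,0],[0,0,0]],"spin":[0,0,0,0,0,0,0,0,0,0,0]}' 1 60;python3 st.py;python3 ang.py -.377 .505
```

```text
t: 39.05
ee_pos: [0.6327, -0.055, 0.1015]
orientation: [-179.9, 0.1, 31.2]
ft_force: [0.2, -0.1, -1.2]
gripper_width: 0.577
grasp_force: 62.8
[ 0.6327 -0.055   0.1015] [ 0.16 -0.1  -1.17] [ 0.038 -0.01   0.031] [-1.7987e+02  1.4000e-01  3.1160e+01]
178 normal [-0.846 -0.013  0.533] pitch 57.8 c [ 0.5002 -0.3784  0.1111] n [0.4832 0.5204] z [0.0844 0.1413]
```

```bash
python3 -m jog '{"linear":[[-0.0025,-0.0015,-0.005],[-0.0025,-0.0015,-0.005],[-0.0025,-0.0015,-0.005],[0,0,0]],"spin":[0,0,0,0]}';python3 st.py;python3 -m jog '{"linear":[[-0.0025,-0.0015,-0.005],[-0.0025,-0.0015,-0.005],[0,0,0]],"spin":[0,0,0]}';python3 st.py;python3 ang.py -.377 .49
```

```text
t: 39.5
ee_pos: [0.6251, -0.0598, 0.0872]
orientation: [-179.9, 0.1, 31.1]
ft_force: [-0.4, 0.4, -2.5]
gripper_width: 0.58
grasp_force: 62.8
[ 0.6251 -0.0598  0.0872] [-0.36  0.41 -2.48] [-0.009  0.03   0.027] [-1.7993e+02  7.0000e-02  3.1140e+01]
t: 39.8
ee_pos: [0.6201, -0.0627, 0.0769]
orientation: [-179.9, 0.1, 31.1]
ft_force: [-0.0, 0.8, -1.2]
gripper_width: 0.577
grasp_force: 62.8
[ 0.6201 -0.0627  0.0769] [-0.02  0.75 -1.16] [-0.008  0.028 -0.03 ] [-1.7992e+02  9.0000e-02  3.1150e+01]
152 normal [-0.855 -0.016  0.519] pitch 58.7 c [ 0.4863 -0.3788  0.0881] n [0.472  0.5021] z [0.0642 0.1142]
```

Clean entry. Down another 6 mm, release, retreat to plate C.

```bash
python3 -m jog '{"linear":[[-0.002,-0.0012,-0.004],[-0.0012,-0.0008,-0.0025],[0,0,0]],"spin":[0,0,0]}';python3 st.py;python3 -m jog '{"linear":[[0,0,0],[0,0,0],[0,0,0],[0,0,0]],"spin":[0,0,0,0]}' -0.4 60;python3 -m jog '{"linear":[[0,0,0.02],[0,0,0.04],[0,0,0.045],[0,0,0.045],[0,0,0.01],[0,0,0]],"spin":[0,0,0,0,0,0]}';python3 ang.py -.377 .49
python3 - <<'E'
from h import *
p,d,K,T=snap("side");P=cloud(d,K,T);X,Y,Z=P[...,0],P[...,1],P[...,2]
c,s=np.cos(np.radians(31.1)),np.sin(np.radians(31.1))
e=X*c+Y*s-.489;f=-X*s+Y*c+.375
m=(d>0)&(abs(f)<.02)&(abs(e)<.13)&(Z>.02)&(Z<.14)
print([(k,int(1000*np.median(Z[m&(abs(e*1000-k)<1)]))) for k in range(-82,90,3) if (m&(abs(e*1000-k)<1)).sum()>3])
for q in plates(p,d,K,T):print(q)
E
```

```text
t: 40.15
ee_pos: [0.6176, -0.0647, 0.0709]
orientation: [-180.0, 0.0, 31.2]
ft_force: [-0.1, 0.1, -1.6]
gripper_width: 0.574
grasp_force: 62.9
[ 0.6176 -0.0647  0.0709] [-0.13  0.1  -1.57] [-0.029  0.018  0.022] [-1.7996e+02  4.0000e-02  3.1150e+01]
t: 40.55
ee_pos: [0.6184, -0.0647, 0.0717]
orientation: [180.0, -0.0, 31.2]
ft_force: [0.0, -0.1, -0.7]
gripper_width: 0.7
grasp_force: 0.0
t: 41.15
ee_pos: [0.6197, -0.065, 0.234]
orientation: [179.8, -0.2, 31.2]
ft_force: [-0.1, 0.3, -1.0]
gripper_width: 0.701
grasp_force: 0.0
99 normal [-0.481 -0.058  0.875] pitch 28.8 c [ 0.503  -0.3769  0.0911] n [0.4759 0.5372] z [0.0729 0.1102]
[(-76, 36), (-73, 40), (-70, 46), (-67, 50), (-64, 54), (-61, 61), (-58, 64), (-55, 66), (-40, 45), (-37, 49), (-34, 54), (-31, 60), (-28, 66), (-25, 65), (-22, 64), (-19, 61), (-16, 66), (-13, 69), (-10, 73), (-7, 80), (-4, 83), (-1, 88), (2, 93), (5, 96), (8, 100), (11, 104), (14, 107), (17, 108), (20, 105), (23, 104), (26, 101), (32, 94), (35, 93), (38, 100), (41, 105), (44, 106), (47, 107), (50, 106), (53, 104), (56, 54), (59, 55), (65, 60)]
([100.0, 271.0], 0.2776, 0.4743, 80, 25, -61.2)
([29.0, 270.0], 0.2524, 0.6516, 135, 26, -56.4)
```

```bash
python3 -m jog '{"linear":[[-0.0159,0.0433,0.003],[-0.0159,0.0433,0.003],[-0.0159,0.0433,0],[-0.0159,0.0433,0],[-0.0159,0.0433,0],[-0.0159,0.0433,0],[-0.0159,0.0433,0],[-0.0159,0.0433,0],[-0.0159,0.0433,0],[-0.0159,0.0433,0],[-0.0159,0.0433,0],[0,0,0]],"spin":[0.121,0.122,0,0,0,0,0,0,0,0,0,0]}' -0.65 25;python3 -m jog '{"linear":[[0,0,0],[0,0,0]],"spin":[0,0]}'
python3 - <<'E'
from h import *
print(bot.get_state()["ee_pos"],bot.get_state()["orientation"])
for q in plates(*snap("wrist")):print(q)
E
```

```text
t: 42.45
ee_pos: [0.4397, 0.4157, 0.2346]
orientation: [-179.8, 0.2, 45.4]
ft_force: [0.7, -1.0, 0.1]
gripper_width: 0.828
grasp_force: 0.0
t: 42.65
ee_pos: [0.4428, 0.4101, 0.2357]
orientation: [180.0, 0.2, 45.1]
ft_force: [-0.3, -0.6, -0.2]
gripper_width: 0.827
grasp_force: 0.0
[0.44276971 0.41014091 0.23570268] [179.99832548   0.19143747  45.05919488]
([172.0, 219.0], 0.3091, 0.4285, 192, 24, -58.2)
([257.0, 168.0], 0.4376, 0.4043, 79, 49, 44.7)
([42.0, 141.0], 0.2758, 0.6209, 56, 26, -56.8)
([379.0, 40.0], 0.6501, 0.4101, 36, 31, -36.5)
```

Run:
```python
from h import *
p,d,K,T=snap("wrist");P=cloud(d,K,T);X,Y,Z=P[...,0],P[...,1],P[...,2]
a=np.radians(44.7);u=(X-.4376)*np.cos(a)+(Y-.4043)*np.sin(a);v=-(X-.4376)*np.sin(a)+(Y-.4043)*np.cos(a)
for vv in range(28,70,4):
    print(vv,[int(1000*np.percentile(Z[(d>0)&(abs(u*1000-k)<2.5)&(abs(v*1000-vv)<2)],90)) if ((d>0)&(abs(u*1000-k)<2.5)&(abs(v*1000-vv)<2)).sum()>0 else None for k in range(-20,45,5)])
```

```text
28 [1, 0, 1, 2, 1, 1, 0, 325, 326, 324, 1, 0, 1]
32 [0, 1, 1, 1, 1, 314, 314, 0, 317, 318, 1, 1, 1]
36 [0, 1, 1, 275, 278, 312, 310, 283, 301, 313, 1, 0, 1]
40 [1, 1, 1, 307, 306, 2, 307, 282, 302, 8, 1, 1, 1]
44 [0, 1, 1, 300, 299, 297, 297, 296, 298, 1, 0, 1, 0]
48 [0, 1, 1, 60, 298, 298, 298, 297, 292, 1, 1, 1, 1]
52 [1, 1, 0, 302, 300, 300, 299, 299, 299, 1, 1, 1, 1]
56 [0, 1, 1, 309, 311, 316, 320, 323, 325, 1, 1, 1, 1]
60 [1, 1, 1, 8, 308, 302, 301, 322, 325, 0, 1, 1, 1]
64 [1, 1, 0, 14, 305, 301, 17, 325, 325, 1, 1, 1, 1]
68 [0, 1, 11, 14, 299, 10, 0, 322, 323, 2, 1, 1, 1]
```

```bash
python3 -m jog '{"linear":[[-0.0123,-0.0128,-0.03],[0,0,-0.045],[0,0,-0.045],[0,0,-0.045],[0,0,-0.04],[0,0,-0.015],[0,0,-0.01],[0,0,-0.003],[0,0,0],[0,0,0]],"spin":[0,0,0,0,0,0,0,0,0,0]}';python3 st.py
```

```text
t: 43.75
ee_pos: [0.4319, 0.3992, 0.0056]
orientation: [180.0, -0.1, 45.1]
ft_force: [0.4, 0.8, 0.1]
gripper_width: 0.823
grasp_force: 0.0
[0.4319 0.3992 0.0056] [0.44 0.82 0.11] [ 0.046  0.036 -0.042] [ 1.7998e+02 -1.3000e-01  4.5060e+01]
```

```bash
python3 -m jog '{"linear":[[0,0,-0.003],[0,0,0]],"spin":[0,0]}'; python3 -m jog '{"linear":[[0,0,0],[0,0,0],[0,0,0],[0,0,0],[0,0,0]],"spin":[0,0,0,0,0]}' 1 25;python3 -m jog '{"linear":[[0,0,0.02],[0,0,0.02],[0.015,-0.025,0],[0.015,-0.025,0],[0.015,-0.025,0],[0,0,0],[0,0,-0.02],[0,0,-0.0175],[0,0,0],[0,0,0]],"spin":[0,0,0,0,0,0,0,0,0,0]}'; python3 st.py; python3 -m jog '{"linear":[[0,0,-0.001],[0,0,0],[0,0,0],[0,0,0],[0,0,0.04],[0,0,0.045],[0,0,0.045],[0.014,0.014,0],[0,0,0],[0,0,0]],"spin":[0,0,0,0,0,0,0,0,0,0]}' -0.65 25;python3 - <<'E'
from h import *
print(bot.get_state()["ee_pos"],bot.get_state()["orientation"])
for q in plates(*snap("wrist")):print(q)
E
```

```text
t: 43.95
ee_pos: [0.4312, 0.3991, 0.0019]
orientation: [180.0, -0.1, 45.1]
ft_force: [0.3, 0.0, -0.3]
gripper_width: 0.83
grasp_force: 0.0
t: 44.45
ee_pos: [0.431, 0.3989, 0.0018]
orientation: [-180.0, -0.0, 45.1]
ft_force: [-1.4, -0.3, 5.9]
gripper_width: 0.578
grasp_force: 26.3
t: 45.45
ee_pos: [0.4751, 0.3239, 0.0035]
orientation: [-180.0, 0.1, 45.1]
ft_force: [-0.4, -0.4, -2.5]
gripper_width: 0.577
grasp_force: 28.2
[0.4751 0.3239 0.0035] [-0.37 -0.43 -2.47] [0.068 0.008 0.001] [-1.7996e+02  9.0000e-02  4.5090e+01]
t: 46.45
ee_pos: [0.4893, 0.3374, 0.1326]
orientation: [-180.0, 0.1, 45.1]
ft_force: [-0.5, -0.4, 0.8]
gripper_width: 0.827
grasp_force: 0.0
[0.48928063 0.3374426  0.13255278] [-1.79981252e+02  5.90865420e-02  4.50952611e+01]
([74.0, 244.0], 0.3138, 0.4208, 161, 23, -58.8)
([260.0, 212.0], 0.4826, 0.3302, 79, 50, 45.1)
```

```bash
python3 -m jog '{"linear":[[0,0,-0.045],[0,0,-0.045],[0,0,-0.03],[0,0,-0.0105],[0,0,0],[0,0,0]],"spin":[0,0,0,0,0,0]}';python3 -m jog '{"linear":[[0,0,0],[0,0,0],[0,0,0],[0,0,0],[0,0,0]],"spin":[0,0,0,0,0]}' 1 25; python3 -m jog '{"linear":[[0,0,0.03],[0,0,0.045],[0,0,0.045],[0,0,0.045],[0,0,0.04],[0,0,0]],"spin":[0,0,0,0,0,0]}'; python3 -m jog '{"linear":[[0.0252,-0.0343,0],[0.0252,-0.0343,0],[0.0252,-0.0343,0],[0.0252,-0.0343,0],[0.0252,-0.0343,0],[0.0252,-0.0342,0],[0,0,0],[0,0,-0.02],[0,0,-0.006],[0,0,0],[0,0,0]],"spin":[-0.122,-0.122,0,0,0,0,0,0,0,0,0]}'; python3 st.py; python3 ang.py -.22 .6
```

```text
t: 47.1
ee_pos: [0.4902, 0.3379, 0.003]
orientation: [180.0, -0.0, 45.1]
ft_force: [0.3, 0.5, -0.7]
gripper_width: 0.826
grasp_force: 0.0
t: 47.6
ee_pos: [0.4911, 0.3385, 0.0042]
orientation: [180.0, -0.2, 45.1]
ft_force: [-0.7, 0.0, 6.5]
gripper_width: 0.583
grasp_force: 26.3
t: 48.2
ee_pos: [0.4935, 0.3398, 0.2145]
orientation: [179.8, -0.7, 45.1]
ft_force: [1.1, 0.5, -1.7]
gripper_width: 0.576
grasp_force: 28.1
t: 49.3
ee_pos: [0.6406, 0.1326, 0.1813]
orientation: [-180.0, 0.0, 31.1]
ft_force: [0.4, 0.7, -1.7]
gripper_width: 0.58
grasp_force: 28.0
[0.6406 0.1326 0.1813] [ 0.42  0.69 -1.71] [ 0.053 -0.038  0.044] [-1.7998e+02  3.0000e-02  3.1140e+01]
249 normal [-0.014 -0.01   1.   ] pitch 0.8 c [ 0.602  -0.2206  0.1932] n [0.5664 0.6399] z [0.191  0.1952]
```

```bash
python3 -m jog '{"linear":[[0,-0.0004,-0.0095],[0,0,-0.006],[-0.0006,-0.0003,-0.004],[-0.0006,-0.0003,-0.004],[0,0,-0.003],[0,0,-0.003],[0.0005,0.0003,-0.003],[0.0008,0.0005,-0.003],[0.001,0.0006,-0.003],[0,0,0]],"spin":[0,0,0,0,0,0,0,0,0,0]}' 1 20;python3 st.py; python3 ang.py;python3 -m jog '{"linear":[[0.0006,0.0004,-0.0035],[0.0006,0.0004,-0.0035],[0.001,0.0006,-0.0035],[0,0,0]],"spin":[0,0,0,0]}' 1 20;python3 st.py; python3 ang.py
```

```text
t: 50.35
ee_pos: [0.6402, 0.1312, 0.1442]
orientation: [180.0, 0.2, 31.1]
ft_force: [-10.2, -4.9, 13.8]
gripper_width: 0.577
grasp_force: 39.3
[0.6402 0.1312 0.1442] [-10.16  -4.91  13.84] [-0.742  1.266  0.012] [179.99   0.22  31.12]
234 normal [-0.646  0.002  0.763] pitch 40.3 c [ 0.6036 -0.2214  0.1518] n [0.5772 0.6327] z [0.1295 0.1772]
t: 50.8
ee_pos: [0.6424, 0.1325, 0.1355]
orientation: [180.0, 0.2, 31.1]
ft_force: [-13.7, -6.3, 24.8]
gripper_width: 0.579
grasp_force: 54.2
[0.6424 0.1325 0.1355] [-13.74  -6.28  24.77] [-0.842  1.664 -0.009] [179.96   0.19  31.12]
238 normal [-0.832 -0.016  0.555] pitch 56.3 c [ 0.6078 -0.2209  0.144 ] n [0.5888 0.629 ] z [0.1151 0.176 ]
```

```bash
python3 -m jog '{"linear":[[0.0005,0.0003,-0.0025],[0,0,0],[-0.004,-0.0024,0],[-0.01,-0.006,0],[-0.02,-0.0124,0.02],[0,0,0.04],[0,0,0.035],[0,0,0],[0,0,0]],"spin":[0,0,0,0,0,0,0,0,0]}' 1 60;python3 st.py;python3 ang.py -.22 .575
```

```text
t: 51.75
ee_pos: [0.6107, 0.1133, 0.2249]
orientation: [180.0, -0.0, 31.1]
ft_force: [0.0, 0.7, -2.9]
gripper_width: 0.576
grasp_force: 62.8
[0.6107 0.1133 0.2249] [ 0.05  0.65 -2.87] [-0.001  0.029  0.057] [ 1.7999e+02 -4.0000e-02  3.1100e+01]
307 normal [-0.846  0.005  0.533] pitch 57.8 c [ 0.5703 -0.2213  0.2325] n [0.5519 0.5919] z [0.2033 0.266 ]
```

```bash
python3 -m jog '{"linear":[[-0.001,-0.0371,0],[-0.001,-0.0371,0],[-0.001,-0.0371,0],[-0.001,-0.0371,0],[-0.001,-0.0372,0],[0,0,-0.04],[0,0,-0.035],[0,0,-0.025],[0,0,-0.019],[0,0,0],[0,0,0]],"spin":[0,0,0,0,0,0,0,0,0,0,0]}' 1 60;python3 st.py;python3 ang.py -.377 .47;python3 -m jog '{"linear":[[0,0,0],[0,0,0]],"spin":[0,0]}'
```

```text
t: 52.9
ee_pos: [0.6046, -0.0719, 0.1044]
orientation: [-179.9, 0.1, 31.1]
ft_force: [-0.1, 0.0, -2.4]
gripper_width: 0.572
grasp_force: 62.8
[ 0.6046 -0.0719  0.1044] [-0.07  0.04 -2.44] [-0.034 -0.048 -0.038] [-1.7986e+02  1.4000e-01  3.1110e+01]
187 normal [-0.84   0.004  0.542] pitch 57.2 c [ 0.4669 -0.3784  0.1082] n [0.4513 0.4852] z [0.0845 0.1354]
t: 53.15
ee_pos: [0.6067, -0.0723, 0.107]
orientation: [179.9, -0.1, 31.1]
ft_force: [0.7, 0.2, -1.7]
gripper_width: 0.577
grasp_force: 62.8
```

```bash
python3 -m jog '{"linear":[[-0.0025,-0.0015,-0.005],[-0.0025,-0.0015,-0.005],[-0.0025,-0.0015,-0.005],[0,0,0]],"spin":[0,0,0,0]}';python3 st.py;python3 -m jog '{"linear":[[-0.0025,-0.0015,-0.005],[-0.0025,-0.0015,-0.005],[-0.0025,-0.0015,-0.005],[0,0,0]],"spin":[0,0,0,0]}';python3 st.py;python3 ang.py -.377 .46
```

```text
t: 53.55
ee_pos: [0.5969, -0.0767, 0.0898]
orientation: [-179.9, 0.1, 31.1]
ft_force: [0.1, -0.4, -1.3]
gripper_width: 0.57
grasp_force: 62.8
[ 0.5969 -0.0767  0.0898] [ 0.09 -0.36 -1.32] [-0.029  0.038  0.033] [-1.799e+02  1.000e-01  3.108e+01]
t: 53.95
ee_pos: [0.5897, -0.0812, 0.0749]
orientation: [-179.9, 0.1, 31.1]
ft_force: [-0.1, -0.8, -1.5]
gripper_width: 0.575
grasp_force: 62.9
[ 0.5897 -0.0812  0.0749] [-0.1  -0.79 -1.49] [ 0.077 -0.027  0.007] [-1.7991e+02  9.0000e-02  3.1080e+01]
156 normal [-0.845 -0.006  0.535] pitch 57.7 c [ 0.4532 -0.3789  0.0848] n [0.4399 0.4691] z [0.0654 0.11  ]
```

```bash
python3 -m jog '{"linear":[[-0.002,-0.0012,-0.004],[0,0,0]],"spin":[0,0]}';python3 st.py;python3 -m jog '{"linear":[[0,0,0],[0,0,0],[0,0,0],[0,0,0]],"spin":[0,0,0,0]}' -0.4 60;python3 -m jog '{"linear":[[0,0,0.02],[0,0,0.04],[0,0,0.045],[0,0,0.045],[-0.03,0.02,0.02],[-0.03,0.02,0.02],[-0.03,0.02,0],[0,0,0],[0,0,0]],"spin":[0,0,0,0,0,0,0,0,0]}'
python3 - <<'E'
from h import *
c,s=np.cos(np.radians(31.1)),np.sin(np.radians(31.1))
for cam in("side","wrist"):
    p,d,K,T=snap(cam,"end_"+cam);P=cloud(d,K,T);X,Y,Z=P[...,0],P[...,1],P[...,2];v=p.max(2)
    e=X*c+Y*s-.489;f=-X*s+Y*c+.375
    m=(d>0)&(abs(f)<.02)&(abs(e)<.13)&(Z>.02)&(Z<.14)
    print(cam,[(k,int(1000*np.median(Z[m&(abs(e*1000-k)<1)]))) for k in range(-82,90,3) if (m&(abs(e*1000-k)<1)).sum()>3])
    for k in(-.015,.016,.047):
        q=(d>0)&(v>150)&(Z>.085)&(Z<.13)&(abs(e-k+.01)<.014)&(abs(f)<.04);print("f",np.percentile(f[q],[2,98]).round(4) if q.sum()>5 else q.sum())
    for lab,q in (("deck",(f>.045)&(f<.12)&(abs(e)<.065)&(abs(Z-.036)<.006)&~((abs(e+.055)<.025)&(abs(f-.095)<.025))),("box",(f<-.05)&(f>-.12)&(abs(e)<.065)&(abs(Z-.075)<.006))):
        m=(d>0)&q&(v>90);A=np.c_[e[m],f[m],np.ones(m.sum())]
        if m.sum()>200:print(lab,m.sum(),np.linalg.lstsq(A,Z[m],rcond=None)[0].round(4))
    m=(d>0)&(v<90)&(np.hypot(X-.6545,Y+.158)<.028)&(Z>.099)&(Z<.115)
    if m.sum()>30:print("dial",cv2.minAreaRect((P[m][:,:2]*1000).astype(np.float32)),m.sum())
E
```

```text
t: 54.2
ee_pos: [0.5884, -0.0824, 0.0715]
orientation: [-180.0, 0.0, 31.1]
ft_force: [-0.1, 0.6, -1.8]
gripper_width: 0.574
grasp_force: 62.9
[ 0.5884 -0.0824  0.0715] [-0.09  0.57 -1.76] [0.015 0.031 0.011] [-1.7997e+02  3.0000e-02  3.1100e+01]
t: 54.6
ee_pos: [0.5892, -0.0824, 0.0722]
orientation: [180.0, -0.0, 31.1]
ft_force: [-0.3, -0.3, 0.6]
gripper_width: 0.697
grasp_force: 0.0
t: 55.5
ee_pos: [0.4986, -0.0221, 0.2624]
orientation: [180.0, -0.0, 31.2]
ft_force: [0.2, 0.4, 0.6]
gripper_width: 0.702
grasp_force: 0.0
side []
f 0
f 0
f 0
wrist [(-76, 40), (-73, 44), (-70, 48), (-67, 55), (-64, 59), (-61, 65), (-58, 66), (-55, 65), (-52, 62), (-49, 66), (-46, 69), (-43, 74), (-40, 78), (-37, 82), (-34, 87), (-31, 91), (-28, 95), (-25, 100), (-22, 101), (-19, 107), (-16, 112), (-13, 111), (-10, 109), (-7, 107), (-4, 105), (-1, 90), (2, 94), (5, 98), (8, 103), (11, 107), (14, 110), (17, 107), (20, 105), (23, 103), (26, 86), (29, 89), (32, 93), (35, 98), (38, 102), (41, 106), (44, 109), (47, 108), (50, 106), (53, 104), (56, 102), (59, 58), (62, 64), (65, 66), (68, 67)]
f [-0.0378  0.0123]
f [-0.0281  0.0239]
f [-0.0256  0.0218]
deck 4814 [-0.0022 -0.0026  0.0362]
box 4580 [-0.0019 -0.0132  0.0747]
dial ((653.5814208984375, -157.53736877441406), (39.214908599853516, 12.795266151428223), 0.33595332503318787) 428
```

View pics/end_wrist.png

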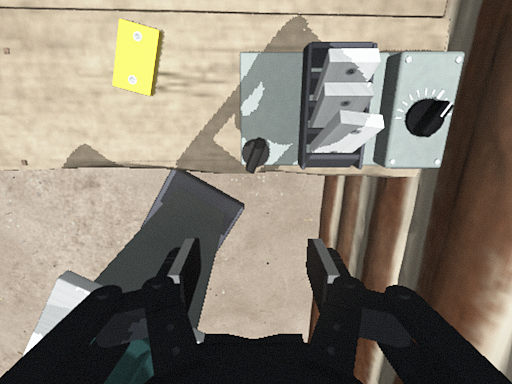

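Run:
```python
from h import *
c,s=np.cos(np.radians(31.1)),np.sin(np.radians(31.1))
p,d,K,T=snap("wrist");P=cloud(d,K,T);X,Y,Z=P[...,0],P[...,1],P[...,2];v=p.max(2)
e=X*c+Y*s-.489;f=-X*s+Y*c+.375
# top-face points of slot-0 plate: near plane e=(z-.0655)*.577.. from -49
m=(d>0)&(v>140)&(e>-.056)&(e<-.012)&(abs(f)<.06)&(Z>.06)&(Z<.125)
off=(e+.049)-(Z-.066)*.69
m&=abs(off)<.006
for z in np.arange(.062,.122,.004):
    q=m&(abs(Z-z)<.002)
    if q.sum()>4:print(round(z,3),q.sum(),np.percentile(f[q],[3,97]).round(4),np.median(e[q]).round(4))
A=np.c_[f[m],Z[m],np.ones(m.sum())];print(np.linalg.lstsq(A,e[m],rcond=None)[0])
g=np.c_[f[m],Z[m]/.83]*1000;print(cv2.minAreaRect(g.astype(np.float32)))
```

```text
0.062 65 [-0.0265  0.0201] -0.0513
0.066 76 [-0.0277  0.0193] -0.0494
0.07 84 [-0.038   0.0185] -0.0464
0.074 78 [-0.0297  0.0177] -0.0434
0.078 82 [-0.0299  0.0169] -0.0404
0.082 90 [-0.0309  0.0159] -0.0376
0.086 86 [-0.0336  0.0135] -0.0348
0.09 101 [-0.0342  0.014 ] -0.032
0.094 100 [-0.0338  0.0125] -0.0293
0.098 101 [-0.0353  0.0119] -0.0267
0.102 102 [-0.0373  0.0108] -0.0241
0.106 119 [-0.0388  0.0094] -0.0206
0.11 186 [-0.0379  0.0086] -0.0172
0.114 96 [-0.017   0.0078] -0.0149
0.118 6 [0.0033 0.0069] -0.0137
[ 2.49324172e-04  7.19538978e-01 -9.67714391e-02]
((-12.577644348144531, 103.22235107421875), (58.299598693847656, 69.94446563720703), 7.766077995300293)
```

```bash
python3 -m jog '{"linear":[[0.0315,-0.0233,0],[0.0315,-0.0233,0],[0.0314,-0.0234,0],[0,0,-0.045],[0,0,-0.045],[0,0,-0.03],[0,0,0],[0,0,0]],"spin":[0,0,0,0,0,0,0,0]}' -1 25;python3 st.py
```

```text
t: 56.45
ee_pos: [0.5938, -0.0929, 0.1415]
orientation: [-179.9, 0.0, 31.1]
ft_force: [0.8, 0.5, 0.3]
gripper_width: 1.0
grasp_force: 0.0
[ 0.5938 -0.0929  0.1415] [0.84 0.47 0.31] [-0.041 -0.018  0.059] [-1.7995e+02  5.0000e-02  3.1070e+01]
```

```bash
python3 -m jog '{"linear":[[0,0,-0.025],[0,0,-0.02],[0,0,-0.015],[0,0,-0.009],[0,0,0],[0,0,0]],"spin":[0,0,0,0,0,0]}';python3 st.py;python3 -m jog '{"linear":[[-0.0026,0.0043,0],[-0.0026,0.0043,0],[0,0,0]],"spin":[0,0,0]}';python3 st.py;python3 -m jog '{"linear":[[0,0,0],[0,0,0],[0,0,0],[0,0,0],[0,0,0],[0,0,0]],"spin":[0,0,0,0,0,0]}' 1 25;python3 st.py
```

```text
t: 57.05
ee_pos: [0.5946, -0.0928, 0.0743]
orientation: [179.9, -0.1, 31.1]
ft_force: [-0.2, 0.3, 0.7]
gripper_width: 1.004
grasp_force: 0.0
[ 0.5946 -0.0928  0.0743] [-0.15  0.27  0.72] [-0.003  0.014  0.005] [ 1.799e+02 -1.000e-01  3.110e+01]
t: 57.35
ee_pos: [0.5876, -0.083, 0.0733]
orientation: [-180.0, -0.0, 31.1]
ft_force: [0.1, 0.7, -0.4]
gripper_width: 1.0
grasp_force: 0.0
[ 0.5876 -0.083   0.0733] [ 0.14  0.68 -0.35] [-0.036 -0.002 -0.01 ] [-1.7998e+02 -1.0000e-02  3.1130e+01]
t: 57.95
ee_pos: [0.5882, -0.0839, 0.073]
orientation: [180.0, -0.0, 31.1]
ft_force: [-0.5, -0.4, 3.5]
gripper_width: 0.582
grasp_force: 28.2
[ 0.5882 -0.0839  0.073 ] [-0.54 -0.4   3.51] [-0.011  0.109  0.072] [ 1.80e+02 -1.00e-02  3.11e+01]
```

```bash
python3 -m jog '{"linear":[[-0.001,-0.0006,-0.002],[-0.001,-0.0006,-0.002],[0,0,0]],"spin":[0,0,0]}';python3 st.py;python3 -m jog '{"linear":[[0,0,0],[0,0,0],[0,0,0],[0,0,0]],"spin":[0,0,0,0]}' -0.5 25;python3 -m jog '{"linear":[[0,0,0.02],[0,0,0.04],[0,0,0.045],[0,0,0.045],[-0.03,0.02,0.02],[-0.03,0.02,0.02],[-0.03,0.02,0],[0,0,0],[0,0,0]],"spin":[0,0,0,0,0,0,0,0,0]}'
cat > chk.py <<'E'
from h import *
c,s=np.cos(np.radians(31.1)),np.sin(np.radians(31.1))
p,d,K,T=snap("wrist","chk");P=cloud(d,K,T);X,Y,Z=P[...,0],P[...,1],P[...,2];v=p.max(2)
e=X*c+Y*s-.489;f=-X*s+Y*c+.375
for k in(0,.031,.062):
    m=(d>0)&(v>120)&(abs(f)<.06)&(Z>.07)&(Z<.125)&(abs((e-k+.049)-(Z-.066)*.70)<.006)
    A=np.c_[f[m],Z[m],np.ones(m.sum())];print("slot",k,m.sum(),"e(f,z)",np.linalg.lstsq(A,e[m],rcond=None)[0].round(3),"ztop",np.percentile(Z[m],99).round(4),"etop",np.percentile(e[m],98).round(4))
    for z in (.08,.09,.1,.105):
        q=m&(abs(Z-z)<.003)
        if q.sum()>9:print(z,np.percentile(f[q],[3,97]).round(4))
E
python3 chk.py
```

```text
t: 58.25
ee_pos: [0.5881, -0.084, 0.0724]
orientation: [179.9, -0.3, 31.0]
ft_force: [-3.3, 6.6, 28.3]
gripper_width: 0.58
grasp_force: 29.7
[ 0.5881 -0.084   0.0724] [-3.27  6.6  28.33] [ 1.428  0.905 -0.091] [179.94  -0.27  31.03]
t: 58.65
ee_pos: [0.5858, -0.085, 0.0683]
orientation: [-180.0, 0.0, 31.1]
ft_force: [-0.2, -0.2, -0.8]
gripper_width: 0.754
grasp_force: 0.0
t: 59.55
ee_pos: [0.4957, -0.0248, 0.2589]
orientation: [180.0, -0.0, 31.1]
ft_force: [0.6, 0.0, -1.0]
gripper_width: 0.751
grasp_force: 0.0
slot 0 1179 e(f,z) [ 0.003  0.742 -0.099] ztop 0.1109 etop -0.0146
0.08 [-0.0229  0.023 ]
0.09 [-0.0241  0.0227]
0.1 [-0.0245  0.0231]
0.105 [-0.0244  0.0229]
slot 0.031 1151 e(f,z) [ 0.007  0.753 -0.069] ztop 0.1111 etop 0.017
0.08 [-0.0048  0.0248]
0.09 [-0.0219  0.0238]
0.1 [-0.023  0.024]
0.105 [-0.0232  0.0238]
slot 0.062 1303 e(f,z) [ 0.003  0.75  -0.038] ztop 0.111 etop 0.0476
0.09 [-0.0244  0.0218]
0.1 [-0.0255  0.0223]
0.105 [-0.0255  0.0218]
```

```bash
python3 -c "
from bench import bot
print(bot.hand_in())"
```

```text
the job is handed in; nothing more can be done
None
```

I handed in the job at about t = 60 s; the verdict isn't known, but by my last measurements the foot is just down (tilt about 0.002 rad), the three plates stand straight and right down in slots 0–2, and the dial is at about 2.1 rad.

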